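# Lay the instrument case on its feet against the bench stop

## Robot

A 7-joint arm with a two-finger parallel gripper is mounted at the origin on the work surface. World frame = base frame: x ahead of the robot, y to its left, z up, the work surface at z = 0. Lengths are in m, angles in rad, forces in N, time in s.
With the tool pointing down it reaches from about 0.4 to 0.85 m from the base axis. Payload 4.5 kg.
Tool frame: the origin (TCP) lies between the finger pads; the fingertips stand 25 mm ahead of it and the grasp point (between the pads) lies 6 mm ahead of it (r.tips_ahead is the distance from the TCP to the fingertips, in m); z points along the fingers, y is the direction in which the jaws open and shut (so a half turn about z gives the same grasp; the last joint's range is limited). The gripper opens to 88 mm and grips with 3 to 60 N. Pads are 18 mm wide; open, the fingers measure 123 mm over their backs; the gripper's body (75 mm by 187 mm) begins 45 mm behind the grasp point.
Start: joints at [-1.262, 0.689, -0.195, 1.565, 0.157, 0.902, -0.215], TCP at [0.17, 0.602, 0.264] pointing down, gripper open.
Joint ranges: [-3.01, 3.01], [-0.46, 2.08], [-1.47, 1.51], [0.13, 2.56], [-1, 4.14], [0.04, 2.09], [-2.66, 2.66]. Speed limits (rad/s): [2.57, 2.57, 3.14, 3.14, 3.14, 3.14, 3.14].

## Interface

Orientations are given as a unit quaternion [x, y, z, w].
In Python, from plant import r, imaging gives the robot as it stands.
- The arm moves only by the tool send_rows, never from a script. Its argument "moves" is one flat list of numbers, 6 for each row, row after row: the shift along the tool's x, y, z in m, then the turn, a rotation vector about the tool's x, y, z in degrees. A call has exactly 5 rows; each row is the pose to reach, as a shift and turn from the pose measured when the call began, along the tool's axes at that moment; what a row does not reach only later rows make up. A row lasts 1/12 s, in which the tool goes at most 41.7 mm and 7.16 degrees, less where a joint would pass 70% of its speed; a pose out of reach is approached as far as the arm can. A call with a gripper value outside its range is refused whole. "claw" is the closure, from -1 (fully open) to 1 (shut), so that 0 is half open, set as the call begins (left out, the last holds). The fingers move at their own pace and stop on an object; "grip_force" is the grip in N (left out, the last holds). Time passes only in rows, so rows that repeat a pose let the fingers close, or fill a call up. It gives the time, the measured TCP pose, the force and the opening at its end, in the units of the state.
- r.get_state(): the state, without advancing time (a new reading comes with each control period).
- imaging.snapshot(name): name is "scene" or "top"; returns a dict with "image" (480x640x3 uint8, red, green, blue), "depth" (480x640 float32, m along the optical axis (not along the pixel's ray), 0 where there is no reading), "mtx" (3x3 intrinsics, pixels), "D" ([k1, k2, p1, p2, k3] as OpenCV has them; the pictures are not rectified), "rvec" (rotation vector, rad) and "tvec" (3), from world to camera coordinates, as OpenCV has them. Camera axes: x right, y down, z forward; pixel columns grow to the right and rows downward; lengths in m; the calibration is good to about 2 mm. A picture is of the moment at which its call begins.
- r.finish_job(): hands the job in, once; it reports no verdict.
Trained networks look in a picture, given as the dict that the camera call returned (one of the last four; its "shot" number tells which), for a name from the list of things; names that differ only in an ending like _2 or _b are one class to them, and where a whole thing is asked for, a point or a joint stands for the part that bears it (a point fixed in the world has none). Each returns a list of dicts, best first, with "score" (0 to 1); they miss things now and then, are a little off and sometimes report something else, mostly with a low value. They report only what shows in the picture. A call takes as long as a camera call. They do not tell look-alikes from the thing itself.
- imaging.look_for(query, picture): "box" ([centre column, centre row, width, height] as shares, 0 to 1, of the picture: columns of its width, rows of its height, round what is visible of it).
- imaging.silhouettes(query, picture): "pixels" (480x640 bool, what is visible of it) and "box" ([centre column, centre row, width, height] as shares, 0 to 1, of the picture: columns of its width, rows of its height, round what is visible of it).
- imaging.pinpoint(query, picture): "point" ([column, row] as shares, 0 to 1, of the picture: columns of its width, rows of its height: a listed point, or the origin of a listed thing).
The state is a dict: "clock": time; "q": joint angles; "qd": joint speeds; "joint_torque": joint torques, N m; "tool_pos": TCP position; "eef_rot": TCP orientation; "contact_force": force on the tool from outside, world axes, zero at the start; "moment": the same for the moment, N m; "opening": opening from 0.0 (shut) to 1.0 (fully open).
Only numpy, scipy, OpenCV 4.12 (cv2) and the standard library are available. Lean on these libraries where they do the work, as an engineer would, in place of code of your own. Each camera call takes 0.05 s, during which the arm holds its last target.

## Task

The empty instrument case stands on its closed end with its open mouth up. Using only your fingertips, without gripping or lifting it, tip it over away from the wooden stop onto its rubber feet and lower it gently all the way down, then push it back until its closed end sits flush against the stop and leave it there, so the chassis can be slid in. Do not disturb the things standing around the board.

Things in the scene. Friction and masses are not known exactly. Their poses are not given: they have to be found in the camera images.
- case: Loose open-ended instrument case, 76 deep (own x) x 110 wide (y) x 170 mm tall (z), 3 mm walls, 0.35 to 0.7 kg, grey faces, aluminium sides. Origin: outside centre of its closed end, at the start standing on the board; z runs to the mouth. Once laid, its +x points up, z away from the stop, origin 41 mm above the mat. Balances tipped about 25 degrees; past that only the robot slows its fall.
- mouth (a point): Centre of the case's open mouth, in the plane of the rim, 170 mm from the closed end; axes as the case. The mouth is 70 mm (x) by 104 mm (y) clear and the case is empty inside, 167 mm deep, so fingertips can reach in.
- foot_edge (a point): Middle of the case's lower edge on the feet side (case x = -38, y = 0, z = 0 mm), the edge it tips about; axes as the case. The -x face, turned away from the stop, has four rubber feet (16 mm across, 3 mm high, at y = +-38, z = 22 and 148 mm); it is the face to lay down.
- stop_board: Fixed board with green mat, 240 mm wide (y), x from -300 to +28 mm, top 12 mm above the bench; along its left edge as the robot sees it a wooden stop bar, 28 mm thick, 240 mm long, 30 mm above the mat. Origin: on the bench under the middle of the bar's face; that face is the plane x = 0, +x points over the bar. The case starts 12 to 30 mm from the face, within 0.1 rad of square to it.
- jar: Bystander: clear screw jar with a green lid, 62 mm across, 95 mm tall, origin at the centre of its underside.
- transformer: Bystander: small transformer with a copper winding, 50 x 52 x 50 mm, origin at the centre of its underside.
- spool: Bystander: solder spool standing on its flange, 56 mm across, 56 mm tall, origin at the centre of its underside.
- cup: Bystander: white plastic cup, 62 mm across, 85 mm tall, origin at the centre of its underside.
There are look-alikes about, which are no part of the job. What is meant by the case is not green or turquoise, and is the larger of those in its own colour.

How it is judged:
At the end, for the whole second after the job is handed in: The case lies on its rubber feet on the board (its +x axis within 0.06 rad of straight up), mouth away from the stop, its closed end within 5 mm of the stop bar's face and square to it within 0.06 rad, within the bar's length, at rest (angle between case's own x axis and vertical below 0.06 rad and angle between the z axis of case and the x axis of stop_board, either way round below 0.06 rad and x of case in the frame of stop_board between -0.005 and 0.003 m and y of case in the frame of stop_board between -0.07 and 0.07 m and x of mouth in the frame of stop_board below -0.15 m and height (world z) of case below 0.06 m and linear speed of case below 0.01 m/s and angular speed of case below 0.05 rad/s); the robot touches nothing.
It fails at once if the case falls or is slammed: it turns faster than 3 rad/s (rim faster than about 0.5 m/s) (angular speed of case above 3 rad/s).
It fails at once if the case is lifted: the edge it tips about rises more than 18 mm above the board (height (world z) of foot_edge above 0.03 m).
It fails at once if the case is gripped or forced: the fingers press on it with more than 30 N (contact force between the fingers and case above 30 N).
It fails at once if a bystander is moved more than 15 mm (distance of any of jar, transformer, spool, cup from where it was at the start of the episode above 0.015 m).
It also fails if it takes over 64 s, if anything falls off the work surface, if the arm or the gripper's body presses on something with over 40 N, if the wrist force passes 120 N, or if a joint passes its speed limit or range.

## Working session

There is one attempt and no reset: what is moved stays moved. The work goes in short steps, Python scripts to look and compute and a tool call to move; the robot and the scene stay as the last step left them, time stands still between calls to the robot, and variables do not carry over. Pictures are saved under pics/ and viewed, and the job is handed in when it is done.

Besides the shell and the picture viewer there is one more tool, called by a JSON object that holds its "method" and its "body". send_rows: Moves the arm, as the interface text tells. Its arguments: {"type":"object","properties":{"moves":{"type":"array"},"claw":{"type":"number"},"grip_force":{"type":"number"}},"required":["moves"]}

```bash
ls; mkdir -p pics
python3 - <<'E'
from plant import r, imaging
import cv2
for n in ("scene","top"):
    p=imaging.snapshot(n); cv2.imwrite(f"pics/{n}0.png",p["image"][:,:,::-1])
    print(n,p["mtx"].tolist(),p["D"],p["rvec"],p["tvec"])
    for q in ("case","stop_board","jar","transformer","spool","cup"):
        for d in imaging.look_for(q,p): 
            b=d["box"];print(q,round(d["score"],2),[round(b[0]*640),round(b[1]*480),round(b[2]*640),round(b[3]*480)])
print(r.get_state(), r.tips_ahead)
E
```

```text
pics
scene [[620.2630510969232, 0.0, 312.3090078933059], [0.0, 620.2630510969232, 244.69052305672034], [0.0, 0.0, 1.0]] [-0.12039305  0.          0.          0.          0.        ] [ 2.05298717  0.85662998 -0.46520311] [-0.43548168 -0.06602037  1.63767173]
case 0.94 [419, 294, 45, 62]
case 0.9 [293, 184, 50, 70]
case 0.69 [360, 361, 36, 75]
case 0.59 [296, 256, 63, 96]
stop_board 0.72 [273, 318, 186, 108]
stop_board 0.38 [355, 318, 33, 33]
stop_board 0.3 [295, 350, 35, 56]
jar 0.77 [328, 237, 25, 42]
transformer 0.7 [354, 319, 35, 34]
spool 0.76 [366, 271, 26, 33]
cup 0.84 [295, 351, 32, 50]
top [[622.1083276027339, 0.0, 309.6123184018772], [0.0, 622.1083276027339, 231.07733120996895], [0.0, 0.0, 1.0]] [-0.06140826  0.          0.          0.          0.        ] [ 2.18701989 -2.22636428  0.07082627] [0.09254037 0.53001084 1.22734705]
case 0.74 [369, 99, 56, 60]
case 0.68 [207, 372, 79, 72]
stop_board 0.57 [349, 247, 171, 128]
jar 0.85 [234, 279, 33, 30]
transformer 0.85 [310, 163, 33, 35]
spool 0.63 [244, 208, 28, 31]
cup 0.64 [396, 162, 34, 30]
{'clock': 0.7, 'q': array([-1.26221732,  0.68906407, -0.1945731 ,  1.56530609,  0.15726064,
        0.90251756, -0.21509328]), 'qd': array([ 0.00015061,  0.0008069 ,  0.0012978 , -0.00160184,  0.00054736,
       -0.00107259, -0.00109444]), 'joint_torque': array([-2.86857430e-04, -5.27370965e+01, -1.26645215e+00, -1.53720921e+01,
       -5.18458534e-02, -5.19163077e-04,  2.77950983e-05]), 'tool_pos': array([0.16956985, 0.60157168, 0.26376283]), 'eef_rot': array([ 1.36965275e-01,  9.90575848e-01,  4.15249782e-05, -3.85548136e-06]), 'contact_force': array([ 0.62102753,  0.32196118, -0.01458401]), 'moment': array([0.00555716, 0.02425832, 0.03476131]), 'opening': 0.9976870558230757} 0.025
```

View pics/scene0.png

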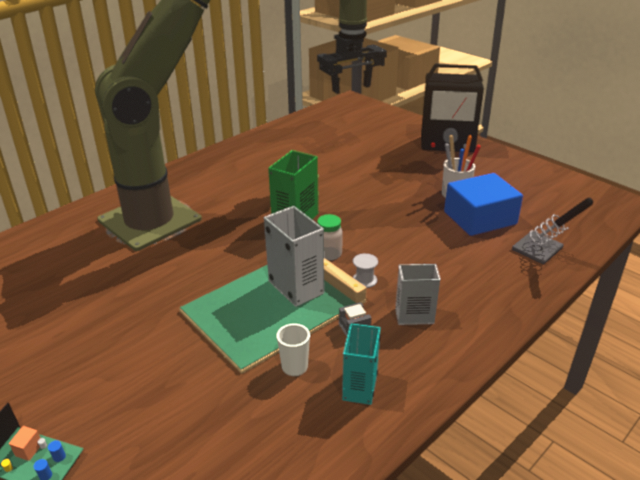

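View pics/top0.png

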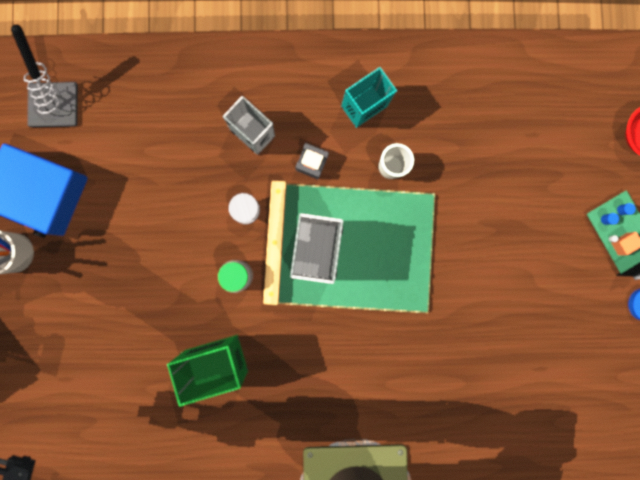

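Grey candidates are the tall case on the mat (top 316,248; scene 295,256) and the small case off the board (top 249,124; scene 419,294). The one on the mat fits: it is grey, the larger of the two, and stands beside the stop bar. I'll confirm that with a crop and measure it.

```bash
cat > h.py <<'E'
import numpy as np, cv2
from scipy.spatial.transform import Rotation as R
def cam(p):
    Rm=cv2.Rodrigues(np.array(p["rvec"],float))[0]; return Rm,np.array(p["tvec"],float).ravel()
def cloud(p):
    h,w=p["depth"].shape
    u,v=np.meshgrid(np.arange(w),np.arange(h))
    n=cv2.undistortPoints(np.stack([u,v],-1).reshape(-1,1,2).astype(float),p["mtx"],p["D"]).reshape(-1,2)
    z=p["depth"].reshape(-1,1)
    c=np.hstack([n*z,z]); Rm,t=cam(p)
    X=(c-t)@Rm; X[z[:,0]==0]=np.nan
    return X.reshape(h,w,3)
def ray(p,uv,zp):
    n=cv2.undistortPoints(np.array(uv,float).reshape(-1,1,2),p["mtx"],p["D"]).reshape(-1,2)
    Rm,t=cam(p); o=-Rm.T@t; d=np.hstack([n,np.ones((len(n),1))])@Rm
    return o+d*((zp-o[2])/d[:,2])[:,None]
def proj(p,X): return cv2.projectPoints(np.array(X,float).reshape(-1,3),np.array(p["rvec"],float),np.array(p["tvec"],float),p["mtx"],p["D"])[0].reshape(-1,2)
E
python3 - <<'E'
from plant import r, imaging
from h import *
np.set_printoptions(precision=4,suppress=True)
p=imaging.snapshot("top");s=imaging.snapshot("scene")
X=cloud(p)
sub=X[185:310,255:440].reshape(-1,3)
h=np.histogram(sub[:,2],bins=np.arange(-.01,.2,.005));print([(round(a,3),b) for a,b in zip(h[1],h[0]) if b>20])
def rect(m):
    q=m[:,:2].astype(np.float32); c,sz,a=cv2.minAreaRect(q*1000);print(c,sz,a,len(q))
mrim=sub[(sub[:,2]>.174)&(sub[:,2]<.19)];rect(mrim);print(np.median(mrim[:,2]))
bar=sub[(sub[:,2]>.034)&(sub[:,2]<.05)];rect(bar);print(np.median(bar[:,2]),bar[:,:2].min(0),bar[:,:2].max(0))
mat=sub[(sub[:,2]>.006)&(sub[:,2]<.018)];rect(mat);
for q,w in (("jar",.095),("transformer",.05),("spool",.056),("cup",.085)):
    d=imaging.silhouettes(q,p)[0];P=X[d["pixels"]];P=P[P[:,2]>w-.01];print(q,d["score"],P.min(0),P.max(0))
for nm,im,(a,b,c,d) in (("t",p,(180,320,220,440)),("s",s,(200,320,240,380))):
    cv2.imwrite(f"pics/crop_{nm}.png",cv2.resize(im["image"][a:b,c:d,::-1],None,fx=3.6,fy=3.6,interpolation=cv2.INTER_CUBIC))
E
```

```text
[(np.float64(-0.01), np.int64(427)), (np.float64(-0.005), np.int64(2365)), (np.float64(0.0), np.int64(1111)), (np.float64(0.005), np.int64(7826)), (np.float64(0.01), np.int64(7919)), (np.float64(0.015), np.int64(608)), (np.float64(0.02), np.int64(25)), (np.float64(0.025), np.int64(22)), (np.float64(0.03), np.int64(56)), (np.float64(0.035), np.int64(874)), (np.float64(0.04), np.int64(817)), (np.float64(0.045), np.int64(45)), (np.float64(0.05), np.int64(43)), (np.float64(0.055), np.int64(24)), (np.float64(0.06), np.int64(21)), (np.float64(0.105), np.int64(27)), (np.float64(0.12), np.int64(22)), (np.float64(0.13), np.int64(21)), (np.float64(0.14), np.int64(27)), (np.float64(0.15), np.int64(22)), (np.float64(0.155), np.int64(23)), (np.float64(0.16), np.int64(38)), (np.float64(0.165), np.int64(35)), (np.float64(0.17), np.int64(28)), (np.float64(0.175), np.int64(203)), (np.float64(0.18), np.int64(178))]
(493.6243896484375, 75.22901916503906) (76.03422546386719, 110.06430053710938) 80.78607940673828 394
0.1797771347758768
(502.1602478027344, 101.6304931640625) (131.5408477783203, 232.4294891357422) 85.2794189453125 1759
0.03995070940259882 [0.3898 0.0326] [0.6219 0.1764]
(497.8084716796875, 13.470932006835938) (359.0473937988281, 239.86036682128906) 85.4565200805664 15771
jar 0.64 [0.4209 0.2025 0.0851] [0.4712 0.2559 0.1   ]
transformer 0.62 [0.6375 0.0488 0.04  ] [0.7012 0.1079 0.0536]
spool 0.97 [0.5492 0.1841 0.047 ] [0.6037 0.2383 0.0607]
cup 0.89 [ 0.6299 -0.1144  0.075 ] [ 0.6893 -0.0528  0.0906]
```

View pics/crop_t.png

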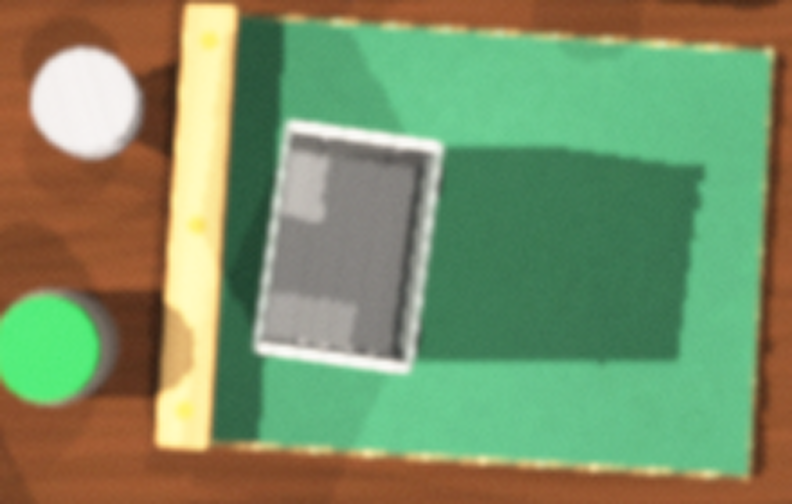

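View pics/crop_s.png

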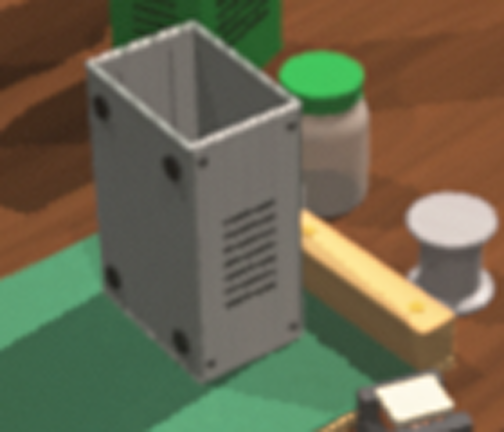

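Run:
```python
from plant import r, imaging
from h import *
np.set_printoptions(precision=4,suppress=True)
p=imaging.snapshot("top")
X=cloud(p)
sub=X[185:310,255:300].reshape(-1,3)
bar=sub[(sub[:,2]>.036)&(sub[:,2]<.048)&(sub[:,1]>.11)]
c,sz,a=cv2.minAreaRect((bar[:,:2]*1000).astype(np.float32));print(c,sz,a,len(bar))
# face edge: fit: per x bin min y
b=bar[:,0]; 
E_=[];F=[]
for x in np.arange(.39,.62,.01):
    m=(b>x)&(b<x+.01)
    if m.sum()>5: E_.append((x+.005,bar[m,1].min(),bar[m,1].max()))
E_=np.array(E_);print(np.polyfit(E_[:,0],E_[:,1],1),np.polyfit(E_[:,0],E_[:,2],1));print(E_)
```

```text
(505.4086608886719, 139.87469482421875) (54.592002868652344, 232.63031005859375) 85.233154296875 1628
[-0.0674  0.1726] [-0.0849  0.2095]
[[0.395  0.149  0.1762]
 [0.405  0.149  0.1744]
 [0.415  0.1468 0.1741]
 [0.425  0.1466 0.1741]
 [0.435  0.1447 0.172 ]
 [0.445  0.1173 0.1717]
 [0.455  0.1443 0.1716]
 [0.465  0.1422 0.1696]
 [0.475  0.1419 0.1693]
 [0.485  0.1419 0.1691]
 [0.495  0.1417 0.1672]
 [0.505  0.1395 0.167 ]
 [0.515  0.1394 0.1648]
 [0.525  0.1374 0.1649]
 [0.535  0.1371 0.1646]
 [0.545  0.137  0.1624]
 [0.555  0.1349 0.1623]
 [0.565  0.1348 0.1623]
 [0.575  0.1345 0.16  ]
 [0.585  0.1324 0.1599]
 [0.595  0.1322 0.1597]
 [0.605  0.1321 0.1576]
 [0.615  0.13   0.1574]]
```

The crops confirm it: the grey case on the mat has its four feet on the right (−y) face, away from the bar. Next I'll write a move helper and test in free air whether the tool can tilt toward the stop at the place the tipping ends.

```bash
cat >> h.py <<'E'
np.set_printoptions(precision=4,suppress=True)
YC=np.radians(80.8)
def pose_R(phi_deg,yaw=YC):
    f=np.radians(phi_deg); a=np.array([np.cos(yaw),np.sin(yaw),0]); y=np.array([np.sin(yaw),-np.cos(yaw),0])
    z=-np.cos(f)*np.array([0,0,1])+np.sin(f)*a
    return np.stack([np.cross(y,z),y,z],1)
def delta(st,pos,Rt):
    R0=R.from_quat(st["eef_rot"]); d=R0.inv().apply(np.array(pos)-st["tool_pos"])
    w=(R0.inv()*R.from_matrix(Rt)).as_rotvec(degrees=True)
    return d,w
def show(st,pos,Rt):
    d,w=delta(st,pos,Rt); n=max(np.linalg.norm(d)/.0417,np.linalg.norm(w)/7.16)
    print("d",d,"w",w.round(2),"rows>=",round(n,2)); return d,w
E
python3 - <<'E'
from plant import r
from h import *
show(r.get_state(),[.46,-.10,.30],pose_R(0))
E
```

```text
d [-0.4699 -0.5965 -0.0363] w [ 0.01 -0.01 83.46] rows>= 18.23
```

{"method": "send_rows", "body": {"moves": [-0.025,-0.032,-0.004,0,0,5,-0.05,-0.064,-0.008,0,0,10,-0.075,-0.096,-0.012,0,0,15,-0.1,-0.128,-0.016,0,0,20,-0.125,-0.16,-0.02,0,0,25], "claw": 1, "grip_force": 10}}

```text
clock: 1.47
tool_pos: [0.2469, 0.4119, 0.2841]
eef_rot: [0.35, 0.937, 0.0, 0.0]
contact_force: [1.1, -0.4, -0.5]
opening: 0.648
```

```bash
cat > st.py <<'E'
import sys
from plant import r
from h import *
a=[float(v) for v in sys.argv[1:]]
s=r.get_state(); Rm=R.from_quat(s["eef_rot"]).as_matrix()
print("t",round(s["clock"],2),"pos",s["tool_pos"],"tilt",np.degrees(np.arctan2(np.hypot(*Rm[:2,2]),-Rm[2,2])).round(1),"F",s["contact_force"].round(1),"op",round(s["opening"],2)); print("q",s["q"].round(2))
if a: show(s,a[:3],pose_R(a[3],np.radians(a[4]) if len(a)>4 else YC))
E
python3 st.py .46 -.10 .30 0
```

```text
t 1.47 pos [0.2469 0.4119 0.2841] tilt 0.0 F [ 1.1 -0.4 -0.5] op 0.65
q [-1.06  0.47 -0.09  1.97  0.07  0.7  -0.34]
d [-0.4966 -0.2467 -0.0161] w [ 0.03 -0.02 58.22] rows>= 13.3
```

{"method": "send_rows", "body": {"moves": [-0.036,-0.018,-0.001,0,0,5,-0.072,-0.036,-0.002,0,0,10,-0.108,-0.054,-0.003,0,0,15,-0.144,-0.072,-0.005,0,0,20,-0.18,-0.09,-0.006,0,0,25]}}

```text
clock: 1.88
tool_pos: [0.3243, 0.2243, 0.2904]
eef_rot: [0.546, 0.838, 0.001, 0.0]
contact_force: [1.3, 0.5, -0.6]
opening: 0.262
```

```bash
python3 st.py .46 -.10 .28 0
```

```text
t 1.88 pos [0.3243 0.2243 0.2904] tilt 0.1 F [ 1.3  0.5 -0.6] op 0.26
q [-0.74  0.35  0.02  2.18 -0.01  0.6  -0.29]
d [-0.3515 -0.0068  0.0102] w [ 0.08 -0.06 33.01] rows>= 8.43
```

{"method": "send_rows", "body": {"moves": [-0.04,-0.001,0.001,0,0,4,-0.08,-0.002,0.002,0,0,8,-0.12,-0.003,0.003,0,0,12,-0.16,-0.003,0.004,0,0,16,-0.2,-0.004,0.005,0,0,20]}}

```text
clock: 2.3
tool_pos: [0.402, 0.038, 0.2856]
eef_rot: [0.684, 0.729, 0.001, 0.0]
contact_force: [1.0, 1.6, 0.7]
opening: 0.004
```

```bash
python3 st.py .46 -.10 .28 40
```

```text
t 2.3 pos [0.402  0.038  0.2856] tilt 0.2 F [1.  1.6 0.7] op 0.0
q [-0.29  0.38  0.12  2.17 -0.08  0.59 -0.05]
d [-0.1414  0.0491  0.0055] w [-4.35 39.72 12.35] rows>= 5.84
```

{"method": "send_rows", "body": {"moves": [-0.028,0.01,0.001,-0.8,6.5,2,-0.056,0.02,0.002,-1.5,13,4,-0.085,0.03,0.003,-2.2,20,6,-0.113,0.04,0.004,-3,26,8,-0.141,0.049,0.005,-3.7,33,10]}}

```text
clock: 2.72
tool_pos: [0.4572, -0.0893, 0.2818]
eef_rot: [0.712, 0.669, 0.161, -0.138]
contact_force: [1.1, 1.1, -0.6]
opening: 0.008
```

```bash
python3 st.py .46 -.17 .16 65
```

```text
t 2.72 pos [ 0.4572 -0.0893  0.2818] tilt 24.5 F [ 1.1  1.1 -0.6] op 0.01
q [ 0.46  0.53 -0.16  1.97 -0.48  0.8   0.62]
d [-0.1236  0.0059  0.0776] w [-3.09 40.4   4.65] rows>= 5.7
```

{"method": "send_rows", "body": {"moves": [-0.025,0.001,0.015,-0.6,7,1,-0.05,0.002,0.03,-1.2,14,2,-0.075,0.003,0.045,-1.8,21,3,-0.1,0.004,0.06,-2.4,28,4,-0.124,0.006,0.077,-3,35,4.5]}}

```text
clock: 3.13
tool_pos: [0.4603, -0.1735, 0.1595]
eef_rot: [0.66, 0.562, 0.382, -0.32]
contact_force: [1.5, -1.0, 0.7]
opening: 0.006
```

```bash
python3 st.py .46 -.17 .12 65
```

```text
t 3.13 pos [ 0.4603 -0.1735  0.1595] tilt 59.8 F [ 1.5 -1.   0.7] op 0.01
q [ 0.92  1.05 -0.35  1.76 -0.67  1.06  1.04]
d [-0.0324 -0.0011  0.0228] w [0.36 5.18 0.3 ] rows>= 0.95
```

```bash
python3 st.py .46 -.17 .10 75
```

```text
t 3.13 pos [ 0.4603 -0.1735  0.1595] tilt 59.8 F [ 1.5 -1.   0.7] op 0.01
q [ 0.92  1.05 -0.35  1.76 -0.67  1.06  1.04]
d [-0.0497 -0.0013  0.0329] w [ 0.33 15.18  0.33] rows>= 2.12
```

{"method": "send_rows", "body": {"moves": [-0.01,0,0.007,0,3,0,-0.02,0,0.013,0,6,0,-0.03,0,0.02,0,9,0,-0.04,0,0.026,0,12,0,-0.05,-0.001,0.033,0,15,0]}}

```text
clock: 3.55
tool_pos: [0.4605, -0.1709, 0.0986]
eef_rot: [0.604, 0.515, 0.466, -0.391]
contact_force: [0.6, 0.4, -0.2]
opening: 0.002
```

```bash
python3 st.py .497 .06 .26 0;python3 - <<'E'
from plant import imaging
import cv2
p=imaging.snapshot("scene");cv2.imwrite("pics/s1.png",p["image"][:,:,::-1])
E
```

```text
t 3.55 pos [ 0.4605 -0.1709  0.0986] tilt 74.9 F [ 0.6  0.4 -0.2] op 0.0
q [ 0.99  1.3  -0.4   1.64 -0.68  1.2   1.12]
d [ 0.2167 -0.0007  0.1836] w [  0.57 -74.9    0.08] rows>= 10.46
```

View pics/s1.png

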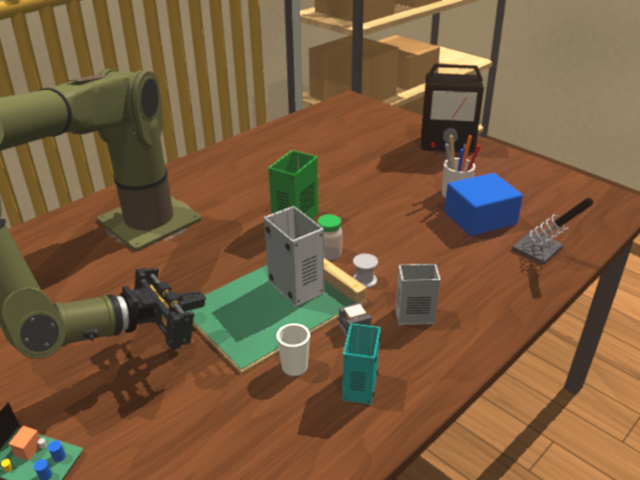

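The free-air test reached a 75° tilt comfortably.

My plan is to turn the jaws across the case's stop-side wall and straddle it loosely, one fingertip outside and one inside with a gap of about 17 mm. The outer finger tips the case and the inner finger catches and lowers it.

```bash
cat >> h.py <<'E'
def RJ(phi,yaw=YC): return pose_R(phi,yaw)@R.from_euler('z',-90,degrees=True).as_matrix()
XC=np.array([np.cos(YC),np.sin(YC),0]); P0=np.array([.4936,.0752,0])-.038*XC; P0[2]=.012
def world(u,z): return P0+u*XC+np.array([0,0,z])
def path(th,L=.022,phi=None,off=0.0,P=(0,0)):
    """TCP so that gap centre is at wall middle of rim (aligned), off = shift along tool y(+xc side)"""
    if phi is None: phi=th
    t=np.radians(th); f=np.radians(phi)
    C=np.array([.0745*np.cos(t)-.170*np.sin(t), .0745*np.sin(t)+.170*np.cos(t)])
    tt=np.array([np.sin(f),-np.cos(f)]); n=np.array([np.cos(f),np.sin(f)])
    q=C-(.025-L)*tt+off*n
    return world(q[0]+P[0],q[1]+P[1]),RJ(phi)
E
cat > go.py <<'E'
import sys
from plant import r
from h import *
# pos + phi  OR  th L phi off
s=r.get_state(); Rm=R.from_quat(s["eef_rot"]).as_matrix()
print("t",round(s["clock"],2),"pos",s["tool_pos"],"tilt",np.degrees(np.arctan2(np.hypot(*Rm[:2,2]),-Rm[2,2])).round(1),"F",s["contact_force"].round(1),"op",round(s["opening"],3),"q",s["q"].round(2))
a=[float(v) for v in sys.argv[2:]]
if sys.argv[1]=="p": pos,Rt=np.array(a[:3]),RJ(a[3],np.radians(a[4]) if len(a)>4 else YC)
else: pos,Rt=path(a[0],a[1],a[2],a[3])
print("target",pos); show(s,pos,Rt)
E
python3 go.py p .46 -.12 .26 40; python3 go.py t 0 -.05 0 0; python3 go.py t 0 .022 0 0
```

```text
t 3.6 pos [ 0.4587 -0.1707  0.0943] tilt 75.0 F [ 0.1 -1.2 -3.8] op 0.005 q [ 0.99  1.31 -0.4   1.63 -0.68  1.2   1.12]
target [ 0.46 -0.12  0.26]
d [ 0.173  -0.0067  0.0057] w [ 27.7  -27.16 -87.  ] rows>= 13.3
t 3.6 pos [ 0.4587 -0.1707  0.0943] tilt 75.0 F [ 0.1 -1.2 -3.8] op 0.005 q [ 0.99  1.31 -0.4   1.63 -0.68  1.2   1.12]
target [0.4994 0.1112 0.257 ]
d [ 0.2308 -0.0061  0.2331] w [ 58.4  -57.9  -75.91] rows>= 15.63
t 3.6 pos [ 0.4587 -0.1707  0.0943] tilt 75.0 F [ 0.1 -1.2 -3.8] op 0.005 q [ 0.99  1.31 -0.4   1.63 -0.68  1.2   1.12]
target [0.4994 0.1112 0.185 ]
d [ 0.1612 -0.0063  0.2517] w [ 58.4  -57.9  -75.91] rows>= 15.63
```

{"method": "send_rows", "body": {"moves": [0.035,-0.001,0.001,2,-2,-6,0.07,-0.003,0.002,4,-4,-12,0.105,-0.004,0.003,6,-6,-18,0.14,-0.005,0.005,8,-8,-25,0.173,-0.007,0.006,10,-10,-31], "claw": 0.55, "grip_force": 30}}

```text
clock: 4.02
tool_pos: [0.4601, -0.1189, 0.2617]
eef_rot: [0.446, 0.728, 0.453, -0.257]
contact_force: [0.2, 0.1, -0.4]
opening: 0.222
```

```bash
python3 go.py p .49 .05 .27 0
```

```text
t 4.02 pos [ 0.4601 -0.1189  0.2617] tilt 62.8 F [ 0.2  0.1 -0.4] op 0.222 q [ 0.94  0.93 -0.56  1.77 -0.56  1.15  1.33]
target [0.49 0.05 0.27]
d [0.0628 0.0624 0.1472] w [ 53.71 -36.49 -48.18] rows>= 11.29
```

{"method": "send_rows", "body": {"moves": [0.006,0.006,0.014,4.6,-3.1,-4.1,0.012,0.012,0.028,9.2,-6.2,-8.2,0.018,0.018,0.042,13.8,-9.3,-12.3,0.024,0.024,0.056,18.4,-12.4,-16.4,0.03,0.03,0.07,23,-15.5,-20.5]}}

```text
clock: 4.43
tool_pos: [0.4753, -0.0381, 0.267]
eef_rot: [0.306, 0.899, 0.273, -0.154]
contact_force: [0.4, -0.0, -0.2]
opening: 0.23
```

```bash
python3 go.py t 0 -.06 0 0
```

```text
t 4.43 pos [ 0.4753 -0.0381  0.267 ] tilt 36.5 F [ 0.4 -0.  -0.2] op 0.23 q [ 0.63  0.71 -0.53  1.83 -0.32  0.93  1.31]
target [0.4994 0.1112 0.267 ]
d [0.0512 0.1146 0.0846] w [ 30.52 -20.68 -27.42] rows>= 6.42
```

{"method": "send_rows", "body": {"moves": [0.008,0.018,0.013,4.7,-3.2,-4.2,0.016,0.036,0.026,9.4,-6.4,-8.4,0.024,0.054,0.039,14.1,-9.6,-12.6,0.032,0.072,0.053,18.8,-12.8,-16.8,0.04,0.09,0.067,23.5,-16,-21]}}

```text
clock: 4.85
tool_pos: [0.4951, 0.0808, 0.2681]
eef_rot: [0.134, 0.988, 0.063, -0.033]
contact_force: [-0.3, -0.1, -0.7]
opening: 0.228
```

```bash
python3 go.py t 0 -.06 0 0
```

```text
t 4.85 pos [0.4951 0.0808 0.2681] tilt 8.1 F [-0.3 -0.1 -0.7] op 0.228 q [ 0.05  0.55 -0.35  1.9   0.06  0.73  1.01]
target [0.4994 0.1112 0.267 ]
d [0.0037 0.0302 0.0049] w [ 6.88 -4.34 -6.24] rows>= 1.43
```

```bash
sed -i "s/from_euler('z',-90/from_euler('z',90/" h.py; python3 go.py t 0 -.06 0 0
```

```text
t 4.85 pos [0.4951 0.0808 0.2681] tilt 8.1 F [-0.3 -0.1 -0.7] op 0.228 q [ 0.05  0.55 -0.35  1.9   0.06  0.73  1.01]
target [0.4994 0.1112 0.267 ]
d [0.0037 0.0302 0.0049] w [ -6.58 -10.43 173.33] rows>= 24.27
```

{"method": "send_rows", "body": {"moves": [0.001,0.01,0.002,2.5,-1.5,4,0.002,0.02,0.004,5,-3,8,0.004,0.03,0.005,7,-4.3,13,0.004,0.03,0.005,7,-4.3,20,0.004,0.03,0.005,7,-4.3,27]}}

```text
clock: 5.27
tool_pos: [0.4985, 0.1137, 0.2679]
eef_rot: [0.362, 0.932, -0.011, -0.017]
contact_force: [0.8, -0.1, 0.0]
opening: 0.229
```

{"method": "send_rows", "body": {"moves": [0,0,0,0,0,7,0,0,0,0,0,14,0,0,0,0,0,21,0,0,0,0,0,28,0,0,0,0,0,35]}}

```text
clock: 5.68
tool_pos: [0.4983, 0.1141, 0.2687]
eef_rot: [0.627, 0.779, -0.015, -0.013]
contact_force: [-0.1, 0.5, 0.5]
opening: 0.221
```

{"method": "send_rows", "body": {"moves": [0,0,0,0,0,7,0,0,0,0,0,14,0,0,0,0,0,21,0,0,0,0,0,28,0,0,0,0,0,35]}}

```text
clock: 6.1
tool_pos: [0.4981, 0.1145, 0.2695]
eef_rot: [0.834, 0.551, -0.017, -0.008]
contact_force: [0.1, 0.2, 1.1]
opening: 0.223
```

{"method": "send_rows", "body": {"moves": [0,0,0,0,0,7,0,0,0,0,0,14,0,0,0,0,0,21,0,0,0,0,0,28,0,0,0,0,0,35]}}

```text
clock: 6.52
tool_pos: [0.4978, 0.115, 0.2703]
eef_rot: [0.962, 0.273, -0.018, -0.003]
contact_force: [0.4, -0.4, -1.0]
opening: 0.224
```

```bash
python3 go.py t 0 -.06 0 0
```

```text
t 6.52 pos [0.4978 0.115  0.2703] tilt 2.1 F [ 0.4 -0.4 -1. ] op 0.224 q [-0.6   0.59  0.48  1.89 -0.37  0.79 -0.94]
target [0.4994 0.1112 0.267 ]
d [-0.0005  0.0041  0.0032] w [-0.15  2.12 40.83] rows>= 5.71
```

{"method": "send_rows", "body": {"moves": [0,0.001,0.001,0,0.4,7,0,0.002,0.002,0,0.8,14,0,0.003,0.003,0,1.2,21,0,0.004,0.003,0,1.6,28,-0.001,0.004,0.003,0,2.1,35]}}

```text
clock: 6.93
tool_pos: [0.499, 0.1114, 0.2679]
eef_rot: [0.999, -0.032, 0.0, -0.003]
contact_force: [-0.7, -0.2, 0.3]
opening: 0.226
```

```bash
python3 go.py t 0 -.06 0 0
```

```text
t 6.93 pos [0.499  0.1114 0.2679] tilt 0.3 F [-0.7 -0.2  0.3] op 0.226 q [-0.7   0.62  0.65  1.93 -0.54  0.77 -1.38]
target [0.4994 0.1112 0.267 ]
d [0.0004 0.0002 0.0009] w [-0.33 -0.01  5.49] rows>= 0.77
```

```bash
python3 go.py t 30 -.06 30 0
```

```text
t 6.93 pos [0.499  0.1114 0.2679] tilt 0.3 F [-0.7 -0.2  0.3] op 0.226 q [-0.7   0.62  0.65  1.93 -0.54  0.77 -1.38]
target [ 0.4775 -0.0245  0.2701]
d [-0.0127  0.137  -0.003 ] w [29.65  1.43  5.36] rows>= 4.21
```

{"method": "send_rows", "body": {"moves": [-0.003,0.027,-0.001,6,0,1,-0.005,0.055,-0.002,12,0.5,2,-0.008,0.082,-0.003,18,0.8,3,-0.01,0.11,-0.003,24,1.1,4.3,-0.013,0.137,-0.003,29.7,1.4,5.4]}}

```text
clock: 7.35
tool_pos: [0.4783, -0.0192, 0.2715]
eef_rot: [0.965, -0.074, 0.021, -0.249]
contact_force: [1.2, 0.0, 0.5]
opening: 0.225
```

```bash
python3 go.py t 60 -.06 57 0
```

```text
t 7.35 pos [ 0.4783 -0.0192  0.2715] tilt 29.0 F [1.2 0.  0.5] op 0.225 q [ 0.06  0.58  0.3   2.03 -0.91  0.89 -0.69]
target [ 0.4585 -0.1412  0.2078]
d [-0.001   0.1391 -0.0042] w [28.01  0.14  0.37] rows>= 3.91
```

{"method": "send_rows", "body": {"moves": [0,0.028,-0.001,5.6,0,0,0,0.056,-0.002,11.2,0,0,0,0.084,-0.003,16.8,0,0,0,0.111,-0.004,22.4,0,0,-0.001,0.139,-0.004,28,0,0]}}

```text
clock: 7.77
tool_pos: [0.4586, -0.1431, 0.2084]
eef_rot: [0.875, -0.067, 0.04, -0.477]
contact_force: [2.1, -0.1, -1.0]
opening: 0.223
```

```bash
python3 go.py t 88 -.06 65 0
```

```text
t 7.77 pos [ 0.4586 -0.1431  0.2084] tilt 57.2 F [ 2.1 -0.1 -1. ] op 0.223 q [ 0.63  0.92  0.08  1.86 -0.93  1.26 -0.3 ]
target [ 0.4485 -0.2035  0.1283]
d [-0.0011  0.1005 -0.0081] w [7.8  0.04 0.43] rows>= 2.42
```

{"method": "send_rows", "body": {"moves": [0,0.02,-0.002,1.6,0,0,0,0.04,-0.003,3.2,0,0,0,0.06,-0.005,4.7,0,0,-0.001,0.08,-0.006,6.3,0,0.2,-0.001,0.1,-0.008,7.8,0,0.4]}}

```text
clock: 8.18
tool_pos: [0.4487, -0.2038, 0.1283]
eef_rot: [0.841, -0.067, 0.043, -0.536]
contact_force: [0.1, 0.1, 0.1]
opening: 0.225
```

```bash
python3 go.py t 89 .02 62 -.007;  python3 go.py t 30 -.07 30 0
```

```text
t 8.18 pos [ 0.4487 -0.2038  0.1283] tilt 65.0 F [0.1 0.1 0.1] op 0.225 q [ 0.75  1.14  0.06  1.68 -0.89  1.37 -0.23]
target [ 0.4593 -0.1364  0.0856]
d [-0.0003  0.0099  0.0799] w [-3.02  0.01  0.07] rows>= 1.93
t 8.18 pos [ 0.4487 -0.2038  0.1283] tilt 65.0 F [0.1 0.1 0.1] op 0.225 q [ 0.75  1.14  0.06  1.68 -0.89  1.37 -0.23]
target [ 0.4767 -0.0294  0.2787]
d [-0.     -0.2109  0.0966] w [-35.02  -0.01   0.07] rows>= 5.56
```

{"method": "send_rows", "body": {"moves": [0,-0.04,0.015,-6.5,0,0,0,-0.08,0.03,-13,0,0,0,-0.118,0.048,-20,0,0,0,-0.157,0.07,-27,0,0,0,-0.195,0.09,-34,0,0]}}

```text
clock: 8.6
tool_pos: [0.4738, -0.0477, 0.2629]
eef_rot: [0.96, -0.077, 0.023, -0.268]
contact_force: [1.1, 1.1, 0.1]
opening: 0.226
```

```bash
python3 go.py t 0 -.06 0 0
```

```text
t 8.6 pos [ 0.4738 -0.0477  0.2629] tilt 31.3 F [1.1 1.1 0.1] op 0.226 q [ 0.2   0.6   0.2   2.02 -0.88  0.89 -0.66]
target [0.4994 0.1112 0.267 ]
d [-0.0002 -0.1397  0.08  ] w [-31.26  -0.13  -0.02] rows>= 4.37
```

{"method": "send_rows", "body": {"moves": [0,-0.032,0.007,-6.3,0,0,0,-0.062,0.018,-12.6,0,0,0,-0.09,0.035,-19,0,0,0,-0.116,0.057,-25.3,0,0,0,-0.14,0.079,-31.3,0,0]}}

```text
clock: 9.02
tool_pos: [0.4971, 0.0929, 0.2724]
eef_rot: [0.996, -0.081, 0.003, -0.041]
contact_force: [1.2, -0.2, -1.4]
opening: 0.223
```

```bash
python3 go.py t 0 -.015 0 0
```

```text
t 9.02 pos [0.4971 0.0929 0.2724] tilt 4.7 F [ 1.2 -0.2 -1.4] op 0.223 q [-0.55  0.56  0.51  1.95 -0.52  0.73 -1.44]
target [0.4994 0.1112 0.222 ]
d [-0.0006 -0.0143  0.0518] w [-4.68  0.02 -0.09] rows>= 1.29
```

{"method": "send_rows", "body": {"moves": [0,-0.009,0.01,-2.5,0,0,0,-0.0143,0.02,-4.7,0,0,-0.0006,-0.0143,0.03,-4.7,0,0,-0.0006,-0.0143,0.045,-4.7,0,0,-0.0006,-0.0143,0.052,-4.7,0,0]}}

```text
clock: 9.43
tool_pos: [0.4985, 0.1108, 0.2208]
eef_rot: [0.997, -0.081, -0.001, -0.0]
contact_force: [-0.3, -0.1, 0.4]
opening: 0.225
```

```bash
python3 go.py t 0 .022 0 0
python3 - <<'E'
from plant import imaging
from h import *
s=imaging.snapshot("scene");p=imaging.snapshot("top")
a=cv2.resize(s["image"][150:320,230:400,::-1],(396,396),interpolation=cv2.INTER_CUBIC)
b=cv2.resize(p["image"][170:320,250:400,::-1],(396,396),interpolation=cv2.INTER_CUBIC)
cv2.imwrite("pics/ins.png",np.hstack([a,b]))
E
```

```text
t 9.43 pos [0.4985 0.1108 0.2208] tilt 0.1 F [-0.3 -0.1  0.4] op 0.225 q [-0.61  0.66  0.51  1.97 -0.53  0.64 -1.49]
target [0.4994 0.1112 0.185 ]
d [ 0.001  -0.0006  0.0358] w [-0.    0.1  -0.13] rows>= 0.86
```

View pics/ins.png

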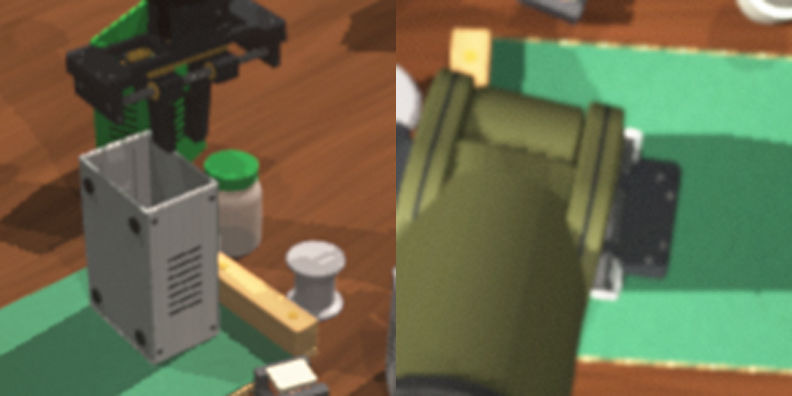

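The two fingertips sit over the stop-side rim (left crop, about 165–205,140), one on each side of that wall. I'll lower them over it.

{"method": "send_rows", "body": {"moves": [0.001,0,0.007,0,0,0,0.001,0,0.014,0,0,0,0.001,0,0.021,0,0,0,0.001,0,0.028,0,0,0,0.001,0,0.036,0,0,0]}}

```text
clock: 9.95
tool_pos: [0.4995, 0.1097, 0.1845]
eef_rot: [0.997, -0.082, -0.001, -0.0]
contact_force: [0.1, 0.0, -0.2]
opening: 0.224
```

```bash
python3 go.py t 8 .022 8 0
```

```text
t 9.95 pos [0.4995 0.1097 0.1845] tilt 0.1 F [ 0.1  0.  -0.2] op 0.224 q [-0.57  0.72  0.45  2.   -0.58  0.55 -1.45]
target [0.4955 0.0867 0.1937]
d [-0.0003  0.0233 -0.0091] w [ 8.01  0.12 -0.25] rows>= 1.12
```

```bash
cat > arc.py <<'E'
import sys
from plant import r
from h import *
# th0 th1 phi0 phi1 L0 L1 off0 off1 [Pu Pz]
a=[float(v) for v in sys.argv[1:]]
s=r.get_state(); Rm=R.from_quat(s["eef_rot"]).as_matrix()
print("t",round(s["clock"],2),"pos",s["tool_pos"],"tilt",np.degrees(np.arctan2(np.hypot(*Rm[:2,2]),-Rm[2,2])).round(1),"F",s["contact_force"].round(1),"op",round(s["opening"],3),"q",s["q"].round(2))
P=a[8:10] if len(a)>8 else (0,0)
out=[]
for k in range(1,6):
    f=k/5; g=lambda i:a[i]+f*(a[i+1]-a[i])
    pos,Rt=path(g(0),g(4),g(2),g(6),P); d,w=delta(s,pos,Rt); out+= [round(x,4) for x in d]+[round(x,1) for x in w]
print([float(x) for x in out])
E
python3 arc.py 0 8 0 8 .022 .022 0 0
```

```text
t 9.95 pos [0.4995 0.1097 0.1845] tilt 0.1 F [ 0.1  0.  -0.2] op 0.224 q [-0.57  0.72  0.45  2.   -0.58  0.55 -1.45]
[-0.0003, 0.0034, -0.0025, 1.6, 0.1, -0.2, -0.0003, 0.0083, -0.0044, 3.2, 0.1, -0.2, -0.0003, 0.0133, -0.0061, 4.8, 0.1, -0.3, -0.0003, 0.0183, -0.0077, 6.4, 0.1, -0.3, -0.0003, 0.0233, -0.0091, 8.0, 0.1, -0.3]
```

{"method": "send_rows", "body": {"moves": [0,0.0035,-0.0025,1.6,0,0,0,0.0085,-0.0045,3.2,0,0,0,0.0135,-0.006,4.8,0,0,0,0.0185,-0.0075,6.4,0,0,0,0.0235,-0.009,8,0,0]}}

```text
clock: 10.37
tool_pos: [0.4954, 0.0868, 0.1932]
eef_rot: [0.994, -0.082, 0.004, -0.07]
contact_force: [0.6, 0.9, -1.2]
opening: 0.224
```

```bash
python3 arc.py 8 15 8 15 .022 .022 0 0
cat > pic.py <<'E'
import sys
from plant import imaging
from h import *
s=imaging.snapshot("scene");cv2.imwrite(f"pics/{sys.argv[1]}.png",cv2.resize(s["image"][150:390,150:450,::-1],None,fx=2,fy=2,interpolation=cv2.INTER_CUBIC))
E
python3 pic.py a1
```

```text
t 10.37 pos [0.4954 0.0868 0.1932] tilt 8.1 F [ 0.6  0.9 -1.2] op 0.224 q [-0.36  0.66  0.28  2.05 -0.67  0.51 -1.27]
[0.0001, 0.0042, -0.0023, 1.3, 0.1, -0.2, 0.0001, 0.0085, -0.004, 2.7, 0.1, -0.2, 0.0001, 0.0129, -0.0055, 4.1, 0.1, -0.2, 0.0001, 0.0172, -0.007, 5.5, 0.1, -0.2, 0.0001, 0.0216, -0.0084, 6.9, 0.1, -0.2]
```

View pics/a1.png

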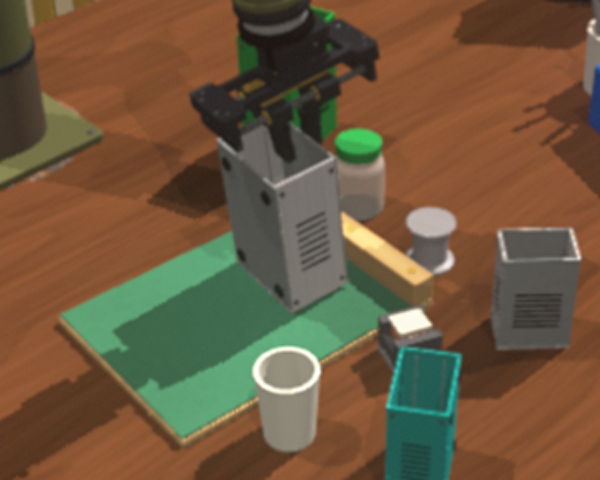

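The case is tipping about 6–8° away from the bar, with its foot edge still on the mat. I'll continue.

{"method": "send_rows", "body": {"moves": [0,0.004,-0.0023,1.4,0,0,0,0.0085,-0.004,2.8,0,0,0,0.013,-0.0055,4.2,0,0,0,0.0172,-0.007,5.6,0,0,0,0.0216,-0.0084,7,0,0]}}

```text
clock: 10.83
tool_pos: [0.4917, 0.062, 0.1985]
eef_rot: [0.988, -0.083, 0.01, -0.131]
contact_force: [-0.5, -0.1, -0.9]
opening: 0.226
```

```bash
python3 arc.py 15 22 15 22 .022 .022 0 0
```

```text
t 10.83 pos [0.4917 0.062  0.1985] tilt 15.1 F [-0.5 -0.1 -0.9] op 0.226 q [-0.15  0.64  0.13  2.08 -0.76  0.5  -1.09]
[-0.0002, 0.0018, -0.001, 1.3, 0.0, -0.5, -0.0001, 0.0061, -0.0026, 2.7, 0.0, -0.5, -0.0001, 0.0104, -0.0042, 4.1, 0.0, -0.5, -0.0001, 0.0148, -0.0057, 5.5, -0.0, -0.5, -0.0, 0.0192, -0.007, 6.9, -0.0, -0.5]
```

{"method": "send_rows", "body": {"moves": [0,0.002,-0.001,1.4,0,-0.2,0,0.006,-0.0026,2.8,0,-0.4,0,0.0104,-0.0042,4.2,0,-0.5,0,0.0148,-0.0057,5.6,0,-0.5,0,0.0192,-0.007,7,0,-0.5]}}

```text
clock: 11.25
tool_pos: [0.4884, 0.042, 0.2]
eef_rot: [0.978, -0.078, 0.016, -0.192]
contact_force: [-0.0, -0.3, 0.3]
opening: 0.229
```

```bash
python3 arc.py 22 28 22 28 .022 .022 0 0
```

```text
t 11.25 pos [0.4884 0.042  0.2   ] tilt 22.2 F [-0.  -0.3  0.3] op 0.229 q [ 0.06  0.65 -0.01  2.1  -0.85  0.51 -0.91]
[-0.0002, 0.0036, -0.0018, 1.0, -0.0, 0.1, -0.0002, 0.0073, -0.0033, 2.2, -0.0, 0.1, -0.0002, 0.011, -0.0047, 3.4, -0.0, 0.1, -0.0002, 0.0147, -0.006, 4.6, -0.0, 0.1, -0.0002, 0.0185, -0.0072, 5.8, -0.0, 0.1]
```

{"method": "send_rows", "body": {"moves": [0,0.0036,-0.0018,1.1,0,0.1,0,0.0073,-0.0033,2.3,0,0.1,0,0.011,-0.0047,3.5,0,0.1,0,0.0147,-0.006,4.7,0,0.1,0,0.0185,-0.0072,5.8,0,0.1]}}

```text
clock: 11.67
tool_pos: [0.4853, 0.0222, 0.1992]
eef_rot: [0.967, -0.078, 0.019, -0.241]
contact_force: [-0.2, 0.4, -0.2]
opening: 0.229
```

```bash
python3 arc.py 28 34 28 34 .022 .022 0 0; python3 pic.py a2
```

```text
t 11.67 pos [0.4853 0.0222 0.1992] tilt 28.0 F [-0.2  0.4 -0.2] op 0.229 q [ 0.22  0.67 -0.11  2.1  -0.9   0.55 -0.77]
[-0.0003, 0.0032, -0.0019, 1.2, 0.0, -0.1, -0.0002, 0.0069, -0.0033, 2.4, 0.0, -0.1, -0.0002, 0.0106, -0.0047, 3.6, 0.0, -0.1, -0.0002, 0.0143, -0.006, 4.8, 0.0, -0.1, -0.0002, 0.0181, -0.0072, 6.0, 0.0, -0.1]
```

View pics/a2.png

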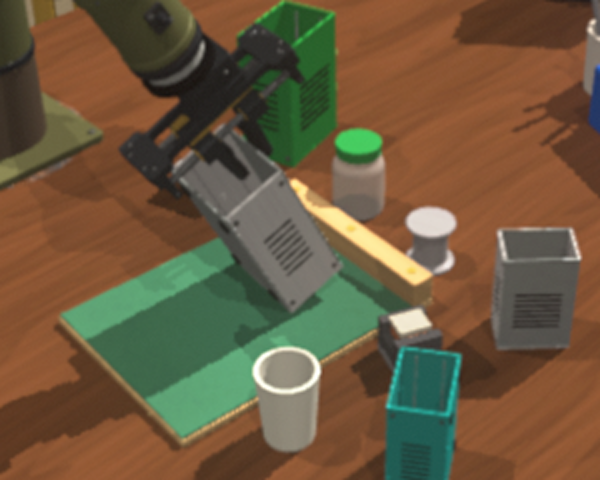

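The case is past balance at about 28–30°, resting on the inner finger, and the bystanders are undisturbed. I'll continue lowering.

{"method": "send_rows", "body": {"moves": [0,0.0032,-0.0019,1.2,0,0,0,0.0069,-0.0033,2.4,0,-0.1,0,0.0106,-0.0047,3.6,0,-0.1,0,0.0143,-0.006,4.8,0,-0.1,0,0.0181,-0.0072,6,0,-0.1]}}

```text
clock: 12.13
tool_pos: [0.4821, 0.001, 0.1961]
eef_rot: [0.953, -0.078, 0.023, -0.291]
contact_force: [0.5, -0.1, -0.1]
opening: 0.226
```

```bash
python3 arc.py 34 42 34 42 .022 .022 0 0
```

```text
t 12.13 pos [0.4821 0.001  0.1961] tilt 33.9 F [ 0.5 -0.1 -0.1] op 0.226 q [ 0.37  0.72 -0.19  2.09 -0.93  0.6  -0.66]
[-0.0005, 0.0025, -0.0017, 1.7, -0.1, -0.1, -0.0005, 0.0074, -0.0035, 3.3, -0.1, -0.1, -0.0005, 0.0124, -0.0053, 4.9, -0.1, -0.1, -0.0005, 0.0174, -0.0068, 6.5, -0.1, -0.1, -0.0004, 0.0225, -0.0083, 8.1, -0.1, -0.1]
```

{"method": "send_rows", "body": {"moves": [-0.0004,0.003,-0.0018,1.6,0,0,-0.0004,0.0075,-0.0035,3.2,0,-0.1,-0.0004,0.0124,-0.0053,4.8,0,-0.1,-0.0004,0.0174,-0.0068,6.4,0,-0.1,-0.0004,0.0225,-0.0083,8,0,-0.1]}}

```text
clock: 12.55
tool_pos: [0.4781, -0.0225, 0.1897]
eef_rot: [0.931, -0.076, 0.029, -0.356]
contact_force: [-0.2, 0.2, -0.7]
opening: 0.224
```

```bash
python3 arc.py 42 50 42 48 .022 .021 0 0
```

```text
t 12.55 pos [ 0.4781 -0.0225  0.1897] tilt 41.9 F [-0.2  0.2 -0.7] op 0.224 q [ 0.53  0.79 -0.27  2.06 -0.94  0.68 -0.55]
[-0.0004, 0.004, -0.0024, 1.3, -0.1, -0.1, -0.0003, 0.0089, -0.0044, 2.5, -0.1, -0.1, -0.0003, 0.0139, -0.0064, 3.7, -0.1, -0.1, -0.0003, 0.0189, -0.0081, 4.9, -0.1, -0.1, -0.0003, 0.024, -0.0098, 6.1, -0.1, -0.1]
```

{"method": "send_rows", "body": {"moves": [-0.0003,0.004,-0.0024,1.2,0,-0.1,-0.0003,0.009,-0.0044,2.4,0,-0.1,-0.0003,0.014,-0.0064,3.6,0,-0.1,-0.0003,0.019,-0.0081,4.8,0,-0.1,-0.0003,0.024,-0.0098,6,0,-0.1]}}

```text
clock: 12.97
tool_pos: [0.4738, -0.0469, 0.1806]
eef_rot: [0.911, -0.073, 0.033, -0.405]
contact_force: [0.8, -0.2, -2.4]
opening: 0.227
```

```bash
python3 arc.py 50 58 48 53 .021 .020 0 0
```

```text
t 12.97 pos [ 0.4738 -0.0469  0.1806] tilt 48.0 F [ 0.8 -0.2 -2.4] op 0.227 q [ 0.63  0.87 -0.29  2.02 -0.92  0.76 -0.47]
[0.0, 0.0043, -0.002, 1.0, -0.1, 0.0, 0.0, 0.0093, -0.0039, 2.0, -0.1, 0.0, 0.0, 0.0143, -0.0057, 3.0, -0.1, 0.0, 0.0, 0.0194, -0.0073, 4.0, -0.1, 0.0, 0.0, 0.0245, -0.0088, 5.0, -0.1, 0.0]
```

{"method": "send_rows", "body": {"moves": [0,0.0043,-0.002,1,0,0,0,0.0093,-0.0039,2,0,0,0,0.0143,-0.0057,3,0,0,0,0.0194,-0.0073,4,0,0,0,0.0245,-0.0088,5,0,0]}}

```text
clock: 13.38
tool_pos: [0.4701, -0.07, 0.168]
eef_rot: [0.892, -0.072, 0.036, -0.445]
contact_force: [0.4, 0.9, -4.5]
opening: 0.221
```

```bash
python3 arc.py 58 65 53 56 .02 .02 0 0; python3 pic.py a3
```

```text
t 13.38 pos [ 0.4701 -0.07    0.168 ] tilt 53.1 F [ 0.4  0.9 -4.5] op 0.221 q [ 0.71  0.94 -0.3   1.98 -0.9   0.84 -0.43]
[0.0, 0.0039, -0.0012, 0.5, -0.1, 0.0, 0.0, 0.0083, -0.0025, 1.1, -0.1, 0.0, 0.0, 0.0127, -0.0037, 1.7, -0.1, 0.0, 0.0, 0.0171, -0.0048, 2.3, -0.1, 0.0, 0.0, 0.0216, -0.0058, 2.9, -0.1, 0.0]
```

View pics/a3.png

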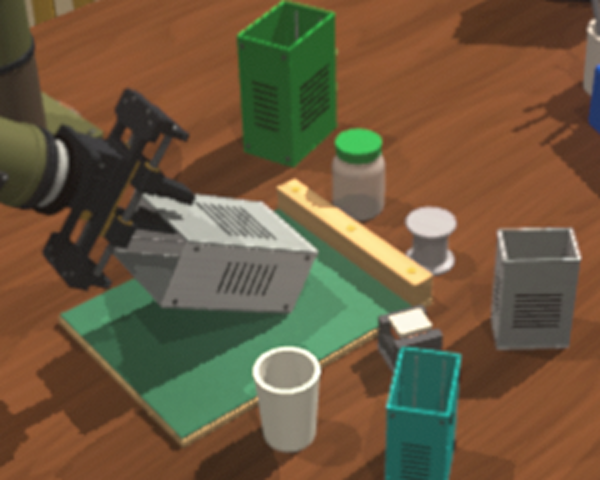

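{"method": "send_rows", "body": {"moves": [0,0.0039,-0.0012,0.6,0,0,0,0.0083,-0.0025,1.2,0,0,0,0.0127,-0.0037,1.8,0,0,0,0.0171,-0.0048,2.4,0,0,0,0.0216,-0.0058,3,0,0]}}

```text
clock: 13.85
tool_pos: [0.4669, -0.0894, 0.1526]
eef_rot: [0.88, -0.072, 0.038, -0.468]
contact_force: [-0.9, 1.0, -2.8]
opening: 0.225
```

```bash
python3 arc.py 65 71 56 58 .02 .019 0 0
python3 - <<'E'
from plant import imaging
from h import *
p=imaging.snapshot("scene");X=cloud(p)
# points on case: box region
m=X[230:310,200:320].reshape(-1,3); rel=m-P0
u=rel@XC; v=rel@np.array([-XC[1],XC[0],0]); z=rel[:,2]
# side facing +x world (case -y face): v≈-.055
k=(np.abs(v+.055)<.008)&(z>.005)&(u<.1)&(u>-.2)
pts=np.stack([u[k],z[k]],1); c,sz,a=cv2.minAreaRect((pts*1000).astype(np.float32)); print(k.sum(),c,sz,a)
print(cv2.boxPoints((c,sz,a)))
E
```

```text
t 13.85 pos [ 0.4669 -0.0894  0.1526] tilt 56.1 F [-0.9  1.  -2.8] op 0.225 q [ 0.76  1.   -0.29  1.94 -0.87  0.89 -0.4 ]
[0.0, 0.0014, -0.0004, 0.3, -0.1, -0.1, 0.0, 0.0053, -0.0014, 0.7, -0.1, -0.1, 0.0001, 0.0091, -0.0024, 1.1, -0.1, -0.1, 0.0001, 0.013, -0.0033, 1.5, -0.1, -0.1, 0.0001, 0.0169, -0.0042, 1.9, -0.1, -0.1]
2266 (-64.20612335205078, 67.45028686523438) (80.0763931274414, 177.04200744628906) 68.7124252319336
[[-161.2232   62.2814]
 [   3.7393   -1.9936]
 [  32.8109   72.6192]
 [-132.1515  136.8941]]
```

A depth fit of the side gives θ ≈ 69°, with the foot edge at the pivot and on the mat. I'll continue.

{"method": "send_rows", "body": {"moves": [0,0.003,-0.001,0.4,0,0,0,0.0065,-0.0018,0.8,0,0,0,0.01,-0.0026,1.2,0,0,0,0.0135,-0.0034,1.6,0,0,0,0.017,-0.0042,2,0,0]}}

```text
clock: 14.32
tool_pos: [0.4645, -0.1036, 0.1395]
eef_rot: [0.871, -0.072, 0.04, -0.483]
contact_force: [0.8, 1.4, -2.8]
opening: 0.227
```

```bash
python3 arc.py 71 76 58 59 .019 .018 0 0
```

```text
t 14.32 pos [ 0.4645 -0.1036  0.1395] tilt 58.0 F [ 0.8  1.4 -2.8] op 0.227 q [ 0.79  1.04 -0.29  1.9  -0.85  0.93 -0.38]
[0.0001, 0.0012, -0.0002, 0.2, -0.2, -0.2, 0.0001, 0.0044, -0.0009, 0.4, -0.2, -0.2, 0.0001, 0.0076, -0.0015, 0.6, -0.2, -0.2, 0.0001, 0.0108, -0.0021, 0.8, -0.2, -0.2, 0.0002, 0.0141, -0.0027, 1.0, -0.2, -0.2]
```

{"method": "send_rows", "body": {"moves": [0,0.0025,-0.0005,0.2,0,0,0,0.0055,-0.001,0.4,0,0,0,0.0085,-0.0016,0.6,0,0,0,0.0115,-0.0022,0.8,0,0,0,0.0145,-0.0027,1,0,0]}}

```text
clock: 14.73
tool_pos: [0.4629, -0.1136, 0.1285]
eef_rot: [0.867, -0.072, 0.04, -0.491]
contact_force: [0.5, 0.2, -2.5]
opening: 0.227
```

```bash
python3 arc.py 76 81 59 60 .018 .018 0 0;python3 pic.py a4
```

```text
t 14.73 pos [ 0.4629 -0.1136  0.1285] tilt 59.1 F [ 0.5  0.2 -2.5] op 0.227 q [ 0.8   1.07 -0.28  1.88 -0.84  0.95 -0.37]
[0.0002, 0.0026, -0.0003, 0.1, -0.2, -0.2, 0.0002, 0.0059, -0.0006, 0.3, -0.2, -0.2, 0.0002, 0.0091, -0.0008, 0.5, -0.2, -0.2, 0.0002, 0.0124, -0.001, 0.7, -0.2, -0.2, 0.0002, 0.0156, -0.0011, 0.9, -0.2, -0.2]
```

View pics/a4.png

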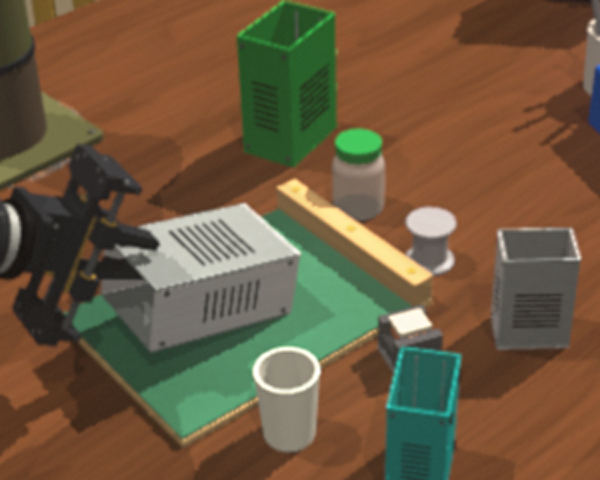

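{"method": "send_rows", "body": {"moves": [0,0.003,-0.0003,0.2,0,0,0,0.006,-0.0005,0.4,0,0,0,0.0092,-0.0008,0.5,0,0,0,0.0124,-0.001,0.6,0,0,0,0.0156,-0.0011,0.8,0,0]}}

```text
clock: 15.2
tool_pos: [0.4613, -0.1232, 0.1149]
eef_rot: [0.864, -0.072, 0.041, -0.497]
contact_force: [-0.8, 0.6, -2.7]
opening: 0.222
```

```bash
python3 arc.py 81 85 60 60 .018 .018 0 0
```

```text
t 15.2 pos [ 0.4613 -0.1232  0.1149] tilt 59.8 F [-0.8  0.6 -2.7] op 0.222 q [ 0.82  1.1  -0.28  1.85 -0.82  0.96 -0.36]
[0.0002, 0.0015, 0.0001, 0.2, -0.2, -0.2, 0.0002, 0.0041, 0.0001, 0.2, -0.2, -0.2, 0.0002, 0.0067, 0.0, 0.2, -0.2, -0.2, 0.0002, 0.0093, 0.0001, 0.2, -0.2, -0.2, 0.0002, 0.0119, 0.0001, 0.2, -0.2, -0.2]
```

{"method": "send_rows", "body": {"moves": [0,0.002,0,0,0,0,0,0.0045,0,0,0,0,0,0.007,0,0,0,0,0,0.0095,0,0,0,0,0,0.012,0,0,0,0]}}

```text
clock: 15.62
tool_pos: [0.4603, -0.1292, 0.1043]
eef_rot: [0.864, -0.072, 0.041, -0.497]
contact_force: [0.4, 0.9, -2.4]
opening: 0.225
```

```bash
python3 arc.py 85 88 60 60 .018 .018 0 -.003
cat > fit.py <<'E'
from plant import imaging
from h import *
p=imaging.snapshot("scene");X=cloud(p)
m=X[220:330,190:330].reshape(-1,3); rel=m-P0
u=rel@XC; v=rel@np.array([-XC[1],XC[0],0]); z=rel[:,2]
k=(np.abs(v+.055)<.008)&(z>.007)&(u<.1)&(u>-.2)
pts=np.stack([u[k],z[k]],1); b=cv2.minAreaRect((pts*1000).astype(np.float32)); print(k.sum(),b)
print(cv2.boxPoints(b))
E
python3 fit.py; python3 pic.py a5
```

```text
t 15.62 pos [ 0.4603 -0.1292  0.1043] tilt 59.8 F [ 0.4  0.9 -2.4] op 0.225 q [ 0.82  1.12 -0.27  1.84 -0.82  0.97 -0.36]
[0.0002, 0.0023, 0.0001, 0.2, -0.2, -0.2, 0.0003, 0.0048, 0.0002, 0.2, -0.2, -0.2, 0.0003, 0.0074, 0.0003, 0.2, -0.2, -0.2, 0.0003, 0.0099, 0.0004, 0.2, -0.2, -0.2, 0.0003, 0.0125, 0.0006, 0.2, -0.2, -0.2]
2270 ((-84.61442565917969, 45.287410736083984), (80.61972045898438, 174.03004455566406), 87.61821746826172)
[[-173.2295    8.6285]
 [   0.6502    1.3962]
 [   4.0006   81.9463]
 [-169.8791   89.1786]]
```

View pics/a5.png

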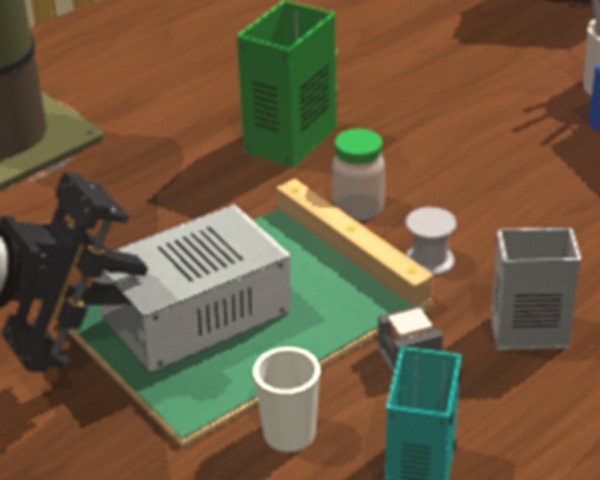

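θ is about 87.6°, so roughly 6 mm remains at the rim. I'll lower the last bit slowly.

{"method": "send_rows", "body": {"moves": [0,0.0015,0,0,0,0,0,0.003,0,0,0,0,0,0.0045,0,0,0,0,0,0.006,0,0,0,0,0,0.0075,0,0,0,0]}}

```text
clock: 16.13
tool_pos: [0.4596, -0.133, 0.098]
eef_rot: [0.864, -0.072, 0.041, -0.497]
contact_force: [-0.7, 0.5, -0.2]
opening: 0.226
```

```bash
python3 fit.py; python3 arc.py 85 88 60 60 .018 .018 0 -.003
```

```text
2213 ((-85.54638671875, 45.56998825073242), (77.25531005859375, 173.310546875), 89.88398742675781)
[[-172.2797    7.1179]
 [   1.0305    6.767 ]
 [   1.1869   84.0221]
 [-172.1233   84.373 ]]
t 16.18 pos [ 0.4596 -0.1332  0.0976] tilt 59.9 F [-0.2 -0.2 -0.7] op 0.223 q [ 0.83  1.14 -0.27  1.83 -0.81  0.97 -0.35]
[0.0003, -0.0055, 0.0003, 0.1, -0.2, -0.2, 0.0003, -0.003, 0.0003, 0.1, -0.2, -0.2, 0.0003, -0.0005, 0.0004, 0.1, -0.2, -0.2, 0.0003, 0.0021, 0.0006, 0.1, -0.2, -0.2, 0.0003, 0.0046, 0.0007, 0.1, -0.2, -0.2]
```

It's down (89.9°, force ≈ 0). I'll withdraw the fingers straight back.

{"method": "send_rows", "body": {"moves": [0,0.001,0,0,0,0,0,0.002,0,0,0,0,0,0.002,-0.01,0,0,0,0,0.002,-0.025,0,0,0,0,0.002,-0.045,0,0,0]}}

```text
clock: 16.6
tool_pos: [0.4525, -0.1722, 0.1191]
eef_rot: [0.863, -0.072, 0.04, -0.498]
contact_force: [0.0, -0.2, -0.8]
opening: 0.226
```

{"method": "send_rows", "body": {"moves": [0,0,-0.025,0,0,0,0,0,-0.05,0,0,0,0,-0.015,-0.08,0,0,0,0,-0.035,-0.1,0,0,0,0,-0.055,-0.12,0,0,0], "claw": -1}}

```text
clock: 17.02
tool_pos: [0.4396, -0.2494, 0.2281]
eef_rot: [0.863, -0.073, 0.04, -0.498]
contact_force: [0.2, 0.9, 0.0]
opening: 0.58
```

```bash
python3 - <<'E'
from plant import r,imaging
from h import *
p=imaging.snapshot("scene");X=cloud(p).reshape(-1,3)
T=imaging.snapshot("top");Xt=cloud(T).reshape(-1,3)
cv2.imwrite("pics/s6.png",np.hstack([cv2.resize(p["image"][:,:,::-1],(400,300)),cv2.resize(T["image"][:,:,::-1],(400,300))]))
for x in (X,Xt):
    k=(x[:,2]>.083)&(x[:,2]<.099)&(x[:,0]>.36)&(x[:,0]<.58)&(x[:,1]>-.18)&(x[:,1]<.09)
    b=cv2.minAreaRect((x[k,:2]*1000).astype(np.float32));print(k.sum(),b,np.median(x[k,2]));print(cv2.boxPoints(b))
s=r.get_state();print(s["clock"],s["tool_pos"],s["q"].round(2),s["opening"],s["contact_force"])
E
```

```text
2995 ((475.0074462890625, -47.25071716308594), (175.37901306152344, 119.2775650024414), 80.99015808105469) 0.09131913673956736
[[ 402.372  -124.5186]
 [ 520.1779 -143.198 ]
 [ 547.6429   30.0172]
 [ 429.837    48.6965]]
5283 ((473.79949951171875, -46.45606994628906), (171.40802001953125, 111.11466979980469), 81.16339874267578) 0.08880225933551263
[[ 405.736  -122.6083]
 [ 515.5318 -139.6774]
 [ 541.863    29.6961]
 [ 432.0672   46.7652]]
17.1167 [ 0.4411 -0.2504  0.2304] [ 0.93  0.95 -0.18  1.62 -0.67  1.35 -0.54] 0.6708260191335267 [ 0.0388 -0.7569 -0.1848]
```

View pics/s6.png

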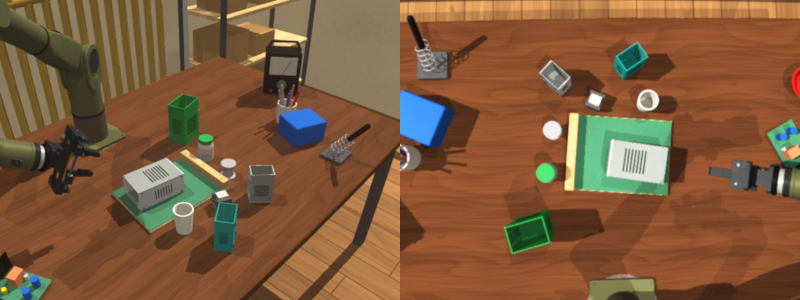

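The case lies on its feet, centred at about (0.474, −0.046) and 4° off square, with the bystanders untouched. Now I'll bring the open fingers down vertically in front of the mouth to push on the side-wall ends.

```bash
python3 st.py .452 -.19 .16 0 81.1
```

```text
t 17.12 pos [ 0.4411 -0.2504  0.2304] tilt 59.7 F [ 0.  -0.8 -0.2] op 0.67
q [ 0.93  0.95 -0.18  1.62 -0.67  1.35 -0.54]
d [0.0005 0.0297 0.0886] w [-46.13 -46.92 -81.51] rows>= 14.63
```

{"method": "send_rows", "body": {"moves": [0,0,0,-3,-3,-5.5,0,0,0,-6,-6,-11,0,0,0,-9.2,-9.4,-16.3,0,0,0,-12.4,-12.5,-22,0,0,0,-15.6,-15.8,-27.5]}}

```text
clock: 17.53
tool_pos: [0.4408, -0.2509, 0.23]
eef_rot: [0.913, 0.2, 0.031, -0.355]
contact_force: [-0.2, -0.6, -0.5]
opening: 0.997
```

{"method": "send_rows", "body": {"moves": [0,0,0,-3,-3,-5.5,0,0,0,-6,-6,-11,0,0,0,-9.2,-9.4,-16.3,0,0,0,-12.4,-12.5,-22,0,0,0,-15.6,-15.8,-27.5]}}

```text
clock: 17.95
tool_pos: [0.4408, -0.251, 0.2299]
eef_rot: [0.874, 0.452, 0.016, -0.18]
contact_force: [-0.6, -0.0, -0.7]
opening: 1.002
```

```bash
python3 st.py .452 -.19 .16 0 81.1
```

```text
t 17.95 pos [ 0.4408 -0.251   0.2299] tilt 20.9 F [-0.6 -0.  -0.7] op 1.0
q [ 0.69  0.72 -0.24  1.71 -0.09  1.01 -0.07]
d [ 0.0411 -0.0022  0.0839] w [-14.77 -15.01 -26.11] rows>= 4.68
```

{"method": "send_rows", "body": {"moves": [0,0,0.01,-3,-3,-5.2,0.006,0,0.02,-6,-6,-10.4,0.012,0,0.03,-9,-9,-15.7,0.018,-0.001,0.04,-12,-12,-20.9,0.025,-0.001,0.05,-14.8,-15,-26.1]}}

```text
clock: 18.37
tool_pos: [0.4477, -0.2139, 0.1882]
eef_rot: [0.758, 0.652, 0.0, 0.002]
contact_force: [-0.1, -0.3, -1.1]
opening: 1.0
```

```bash
python3 st.py .4545 -.172 .10 0 81.1; python3 pic.py b1
```

```text
t 18.37 pos [ 0.4477 -0.2139  0.1882] tilt 0.2 F [-0.1 -0.3 -1.1] op 1.0
q [ 0.46  0.65 -0.18  2.03  0.23  0.48 -0.03]
d [0.0426 0.0002 0.0881] w [0.16 0.08 0.25] rows>= 2.35
```

View pics/b1.png

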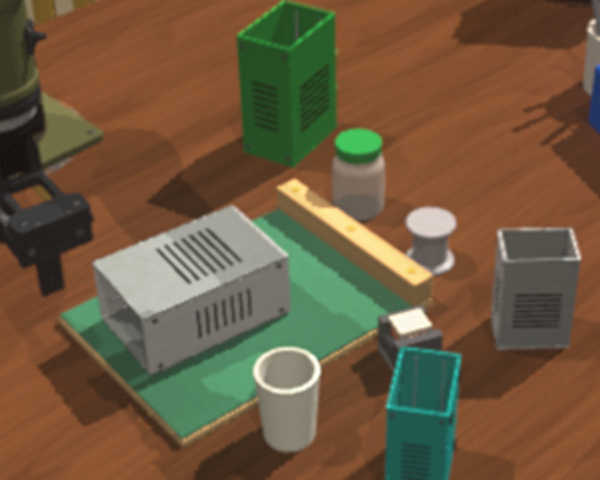

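{"method": "send_rows", "body": {"moves": [0.008,0,0.024,0,0,0,0.016,0,0.048,0,0,0,0.024,0,0.072,0,0,0,0.032,0,0.096,0,0,0,0.04,0,0.12,0,0,0.2]}}

```text
clock: 18.83
tool_pos: [0.4519, -0.1693, 0.0659]
eef_rot: [0.757, 0.654, -0.0, -0.0]
contact_force: [1.1, 0.2, 0.1]
opening: 1.002
```

```bash
python3 st.py .461 -.1405 .067 0 81.1
python3 - <<'E'
from plant import imaging
from h import *
p=imaging.snapshot("scene");T=imaging.snapshot("top")
a=cv2.resize(p["image"][220:360,140:300,::-1],(400,350),interpolation=cv2.INTER_CUBIC)
b=cv2.resize(T["image"][170:330,320:500,::-1],(400,350),interpolation=cv2.INTER_CUBIC)
cv2.imwrite("pics/b2.png",np.hstack([a,b]))
E
```

```text
t 18.83 pos [ 0.4519 -0.1693  0.0659] tilt 0.1 F [1.1 0.2 0.1] op 1.0
q [ 0.29  0.87 -0.05  2.12  0.27  0.15 -0.15]
d [ 0.0298  0.0048 -0.0011] w [-0.07  0.01  0.57] rows>= 0.73
```

View pics/b2.png

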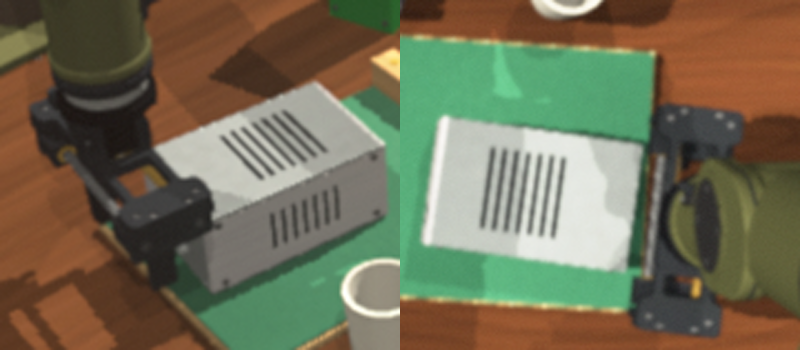

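q6 is near its lower limit (0.15, limit 0.04) with the tool vertical this close in. I'll tilt the tool about 25° with the tips toward the stop, which frees the wrist and also moves the gripper body back from the case.

```bash
python3 st.py .454 -.175 .070 25 81.1
```

```text
t 18.93 pos [ 0.4505 -0.1674  0.0642] tilt 0.4 F [-0.1 -0.2  0.2] op 1.0
q [ 0.29  0.88 -0.05  2.13  0.27  0.15 -0.15]
d [-0.0071  0.0045 -0.0058] w [-0.57 24.92  0.66] rows>= 3.48
```

{"method": "send_rows", "body": {"moves": [-0.005,0.001,-0.006,0,5,0,-0.008,0.002,-0.008,0,10,0,-0.008,0.003,-0.008,0,15,0,-0.008,0.004,-0.007,0,20,0.3,-0.007,0.0045,-0.006,-0.5,25,0.6]}}

```text
clock: 19.35
tool_pos: [0.4547, -0.1778, 0.0722]
eef_rot: [0.742, 0.634, 0.166, -0.141]
contact_force: [-0.0, -0.0, -0.9]
opening: 1.002
```

```bash
python3 st.py .4565 -.155 .070 25 81.1
```

```text
t 19.35 pos [ 0.4547 -0.1778  0.0722] tilt 25.2 F [-0.  -0.  -0.9] op 1.0
q [ 0.88  1.   -0.61  1.97  0.21  0.42  0.13]
d [ 0.0197 -0.0018  0.0117] w [ 0.14 -0.18 -0.03] rows>= 0.55
```

{"method": "send_rows", "body": {"moves": [0.004,0,0.002,0,0,0,0.008,0,0.004,0,0,0,0.012,-0.001,0.006,0,0,0,0.016,-0.001,0.008,0,0,0,0.02,-0.001,0.01,0,0,0]}}

```text
clock: 19.77
tool_pos: [0.4577, -0.1532, 0.0726]
eef_rot: [0.74, 0.636, 0.166, -0.141]
contact_force: [-0.1, -1.0, -0.4]
opening: 1.001
```

```bash
python3 st.py .459 -.135 .070 25 81.1;python3 - <<'E'
from plant import imaging
from h import *
p=imaging.snapshot("scene");T=imaging.snapshot("top")
a=cv2.resize(p["image"][220:360,140:300,::-1],(400,350),interpolation=cv2.INTER_CUBIC)
b=cv2.resize(T["image"][170:330,320:500,::-1],(400,350),interpolation=cv2.INTER_CUBIC)
cv2.imwrite("pics/b3.png",np.hstack([a,b]))
E
```

```text
t 19.77 pos [ 0.4577 -0.1532  0.0726] tilt 25.1 F [-0.1 -1.  -0.4] op 1.0
q [ 0.83  1.   -0.6   2.    0.2   0.38  0.1 ]
d [ 0.0153 -0.0014  0.01  ] w [ 0.05 -0.1   0.23] rows>= 0.44
```

View pics/b3.png

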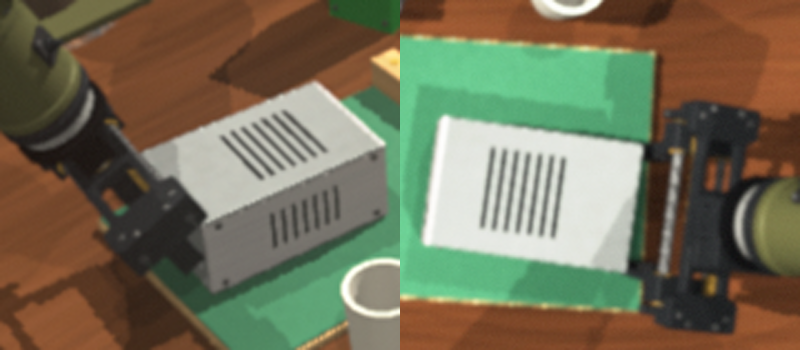

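The tips are at the mouth, but the pair sits about 6 mm low in the top view relative to the side walls. I'll back off, shift +6 mm along tool y, then push.

{"method": "send_rows", "body": {"moves": [-0.004,0,-0.002,0,0,0,-0.004,0.003,-0.002,0,0,0,-0.004,0.006,-0.002,0,0,0,0,0.006,0,0,0,0,0.004,0.006,0.002,0,0,0]}}

```text
clock: 20.28
tool_pos: [0.4649, -0.1499, 0.0721]
eef_rot: [0.741, 0.636, 0.166, -0.14]
contact_force: [0.6, -3.7, 1.0]
opening: 1.001
```

```bash
python3 st.py .467 -.125 .070 25 82
```

```text
t 20.28 pos [ 0.4649 -0.1499  0.0721] tilt 25.1 F [ 0.6 -3.7  1. ] op 1.0
q [ 0.82  1.   -0.6   1.99  0.2   0.38  0.09]
d [ 0.0217 -0.0017  0.0125] w [ 0.49 -0.12 -0.63] rows>= 0.6
```

{"method": "send_rows", "body": {"moves": [0.0043,0,0.0024,0.1,0,-0.1,0.0086,0,0.0048,0.2,0,-0.2,0.013,-0.001,0.0072,0.3,0,-0.4,0.0172,-0.001,0.01,0.4,0,-0.5,0.0217,-0.0015,0.0125,0.5,0,-0.6]}}

```text
clock: 20.7
tool_pos: [0.4691, -0.1268, 0.0703]
eef_rot: [0.738, 0.64, 0.164, -0.14]
contact_force: [0.8, -7.2, 5.1]
opening: 0.999
```

```bash
python3 st.py .469 -.100 .070 25 83.5
python3 - <<'E'
from plant import imaging
from h import *
p=imaging.snapshot("scene");T=imaging.snapshot("top")
a=cv2.resize(p["image"][200:340,150:310,::-1],(400,350),interpolation=cv2.INTER_CUBIC)
b=cv2.resize(T["image"][170:330,290:470,::-1],(400,350),interpolation=cv2.INTER_CUBIC)
cv2.imwrite("pics/b4.png",np.hstack([a,b]))
E
```

```text
t 20.7 pos [ 0.4691 -0.1268  0.0703] tilt 25.0 F [ 0.8 -7.2  5.1] op 1.0
q [ 0.77  1.   -0.59  2.01  0.19  0.34  0.06]
d [ 0.024  -0.0039  0.0114] w [ 0.91  0.05 -1.46] rows>= 0.64
```

View pics/b4.png

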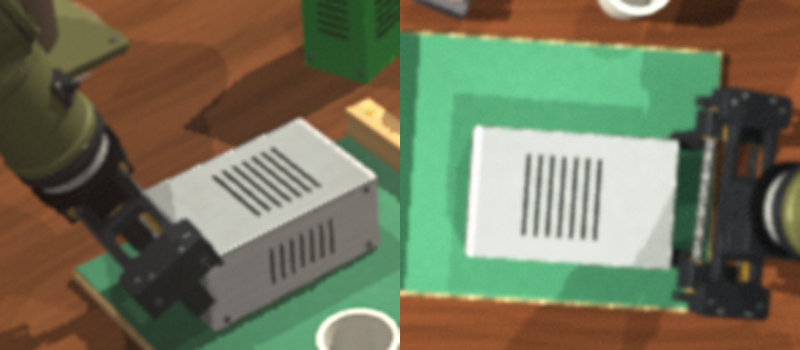

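{"method": "send_rows", "body": {"moves": [0.005,-0.001,0.002,0.2,0,-0.3,0.01,-0.0015,0.004,0.4,0,-0.6,0.015,-0.002,0.006,0.6,0,-0.9,0.02,-0.0025,0.008,0.8,0,-1.2,0.025,-0.003,0.01,0.9,0,-1.5]}}

```text
clock: 21.22
tool_pos: [0.4692, -0.0974, 0.0717]
eef_rot: [0.727, 0.651, 0.161, -0.145]
contact_force: [0.6, -3.0, -0.9]
opening: 1.007
```

```bash
python3 st.py .471 -.075 .072 25 85.2
```

```text
t 21.22 pos [ 0.4692 -0.0974  0.0717] tilt 25.1 F [ 0.6 -3.  -0.9] op 1.01
q [ 0.72  0.99 -0.59  2.04  0.19  0.32  0.05]
d [ 0.0204 -0.0007  0.0093] w [ 0.56 -0.08 -1.37] rows>= 0.54
```

{"method": "send_rows", "body": {"moves": [0.005,0,0.002,0.1,0,-0.3,0.01,0,0.004,0.2,0,-0.6,0.015,-0.0005,0.006,0.4,0,-0.9,0.02,-0.0005,0.009,0.5,0,-1.2,0.024,-0.001,0.0108,0.6,0,-1.4]}}

```text
clock: 21.63
tool_pos: [0.471, -0.0702, 0.0721]
eef_rot: [0.718, 0.661, 0.16, -0.147]
contact_force: [0.9, -2.6, -0.6]
opening: 0.999
```

```bash
python3 st.py .472 -.05 .072 25 85.2
cat > meas.py <<'E'
from plant import imaging
from h import *
T=imaging.snapshot("top");x=cloud(T).reshape(-1,3)
k=(x[:,2]>.083)&(x[:,2]<.099)&(x[:,0]>.36)&(x[:,0]<.58)&(x[:,1]>-.10)&(x[:,1]<.17)
b=cv2.minAreaRect((x[k,:2]*1000).astype(np.float32));print(k.sum(),b)
B=cv2.boxPoints(b);B=B[np.argsort(B[:,1])];print(B)
# closed end: two max-y corners; face line
for q in B[2:]: print("corner to bar face mm", ((140.0-0.083*(q[0]-505))-q[1]).round(1))
cv2.imwrite("pics/m.png",cv2.resize(T["image"][170:330,250:430,::-1],(675,600),interpolation=cv2.INTER_CUBIC))
E
python3 meas.py
```

```text
t 21.63 pos [ 0.471  -0.0702  0.0721] tilt 25.1 F [ 0.9 -2.6 -0.6] op 1.0
q [ 0.66  0.99 -0.59  2.05  0.18  0.29  0.03]
d [ 0.0183 -0.0007  0.0087] w [-0.08 -0.1   0.08] rows>= 0.49
5393 ((468.0997619628906, 13.991600036621094), (205.15579223632812, 114.17801666259766), 89.05693054199219)
[[523.4927 -89.512 ]
 [409.3302 -87.6328]
 [526.8694 115.616 ]
 [412.7068 117.4952]]
corner to bar face mm 22.6
corner to bar face mm 30.2
```

View pics/m.png

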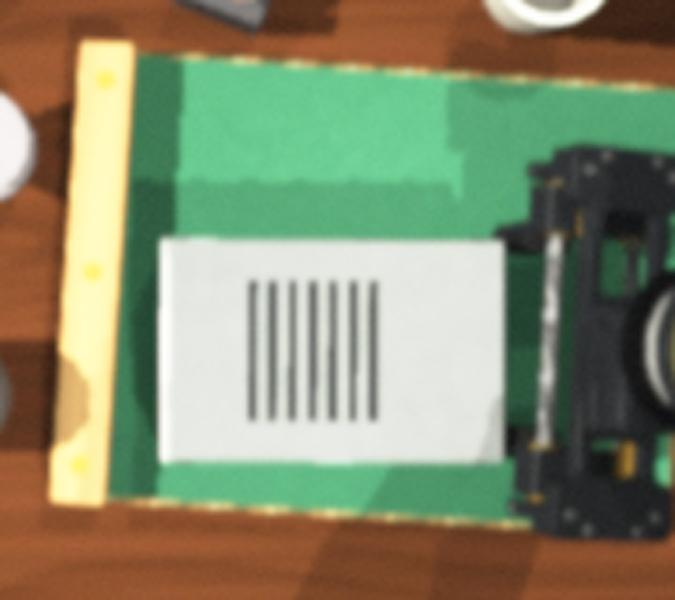

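```bash
cat > yaw.py <<'E'
from plant import imaging
from h import *
T=imaging.snapshot("top");img=T["image"].astype(int)
m=((img.min(2)>165)&(img.max(2)-img.min(2)<25)).astype(np.uint8); m[:, :262]=0;m[:170]=0;m[330:]=0;m[:,450:]=0
m=cv2.morphologyEx(m,cv2.MORPH_CLOSE,np.ones((7,7),np.uint8))
n,l,s,c=cv2.connectedComponentsWithStats(m);i=1+np.argmax(s[1:,4]);print(s[i])
ys,xs=np.where(l==i)
# closed-end edge: leftmost per row; top edge per col; bottom edge
r0,r1=ys.min()+5,ys.max()-5
L=ray(T,[(xs[ys==y].min()-.5,y) for y in range(r0,r1)],.091)
c0,c1=xs.min()+8,xs.min()+70
U=ray(T,[(x,ys[xs==x].min()-.5) for x in range(c0,c1)],.091)
D=ray(T,[(x,ys[xs==x].max()+.5) for x in range(c0,c1)],.091)
fl=np.polyfit(L[:,0],L[:,1],1);fu=np.polyfit(U[:,1],U[:,0],1);fd=np.polyfit(D[:,1],D[:,0],1)
print("end edge slope(deg)",np.degrees(np.arctan(fl[0])),"y@x=.47",np.polyval(fl,.47),"sides (deg)",-np.degrees(np.arctan(fu[0])),-np.degrees(np.arctan(fd[0])),"x sides",U[:,0].mean(),D[:,0].mean())
# bar face edge at z=.042
g=img; bx=[]
for y in range(190,296):
    row=g[y,255:300]; w=np.where((row[:,0]>200)&(row[:,2]<190)&(row[:,0]-row[:,2]>50))[0]
    if len(w): bx.append((255+w.max()+.5,y))
Bp=ray(T,bx,.042);fb=np.polyfit(Bp[:,0],Bp[:,1],1);k=np.abs(Bp[:,1]-np.polyval(fb,Bp[:,0]))<.002;fb=np.polyfit(Bp[k,0],Bp[k,1],1)
print("bar slope",np.degrees(np.arctan(fb[0])),"y@.47",np.polyval(fb,.47),k.sum())
print("gap mm at side x", [(1000*(np.polyval(fb,x)-np.polyval(fl,x))).round(1) for x in (D[:,0].mean(),U[:,0].mean())])
cv2.imwrite("pics/m.png",cv2.resize(T["image"][170:330,250:430,::-1],(675,600),interpolation=cv2.INTER_CUBIC))
E
python3 yaw.py
python3 - <<'E'
from plant import imaging
from h import *
p=imaging.snapshot("scene")
cv2.imwrite("pics/b5.png",cv2.resize(p["image"][200:330,170:330,::-1],(738,600),interpolation=cv2.INTER_CUBIC))
E
```

```text
[ 292  234   92   60 5355]
end edge slope(deg) -0.9781265750172542 y@x=.47 0.11926954570832804 sides (deg) -2.042279199011699 -1.120741765193945 x sides 0.5221116801658384 0.4130560644405524
bar slope -4.719496416263082 y@.47 0.14169276116788082 106
gap mm at side x [np.float64(26.2), np.float64(19.0)]
```

View pics/b5.png

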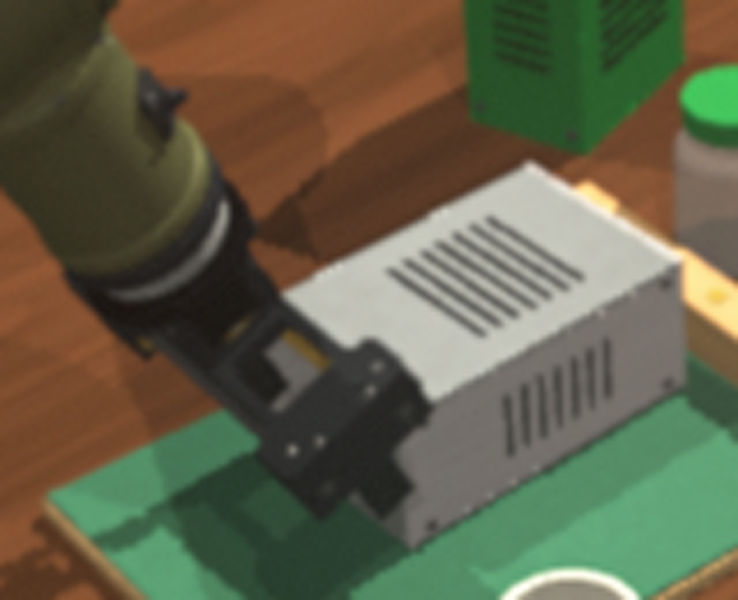

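The case has over-rotated by about 3.5°: the near-side finger is slipping into the mouth and only the far finger pushes. I'll back off and shift about 5 mm toward the robot so both wall ends are covered.

{"method": "send_rows", "body": {"moves": [-0.003,0,-0.0015,0,0,0,-0.006,0,-0.003,0,0,0,-0.01,-0.001,-0.0045,0,0,0,-0.01,-0.003,-0.0045,0,0,0,-0.01,-0.005,-0.0045,0,0,0]}}

```text
clock: 22.2
tool_pos: [0.4648, -0.0811, 0.0721]
eef_rot: [0.718, 0.661, 0.16, -0.148]
contact_force: [0.0, 1.0, -0.2]
opening: 1.0
```

```bash
python3 st.py .466 -.062 .073 25 85.2
```

```text
t 22.2 pos [ 0.4648 -0.0811  0.0721] tilt 25.1 F [ 0.   1.  -0.2] op 1.0
q [ 0.69  0.99 -0.59  2.06  0.19  0.3   0.04]
d [ 0.0177 -0.0003  0.0073] w [-0.08 -0.13  0.05] rows>= 0.46
```

{"method": "send_rows", "body": {"moves": [0.004,0,0.0015,0,0,0,0.008,0,0.003,0,0,0,0.011,0,0.0045,0,0,0,0.0145,0,0.006,0,0,0,0.018,0,0.0075,0,0,0]}}

```text
clock: 22.62
tool_pos: [0.4663, -0.0615, 0.0729]
eef_rot: [0.718, 0.661, 0.159, -0.148]
contact_force: [-0.7, -2.9, -0.5]
opening: 1.002
```

```bash
python3 st.py .467 -.052 .073 25 85.2; python3 yaw.py
```

```text
t 22.62 pos [ 0.4663 -0.0615  0.0729] tilt 25.1 F [-0.7 -2.9 -0.5] op 1.0
q [ 0.65  0.98 -0.58  2.08  0.18  0.26  0.02]
d [ 0.0086 -0.0001  0.0039] w [-0.09 -0.1   0.05] rows>= 0.23
[ 285  230   94   64 5377]
end edge slope(deg) -4.382273405391484 y@x=.47 0.12986298941316998 sides (deg) -4.795945447417603 -4.634557266150629 x sides 0.5261908364425869 0.4171926676420573
bar slope -4.710804805068135 y@.47 0.14168681565649047 106
gap mm at side x [np.float64(12.1), np.float64(11.5)]
```

View pics/m.png

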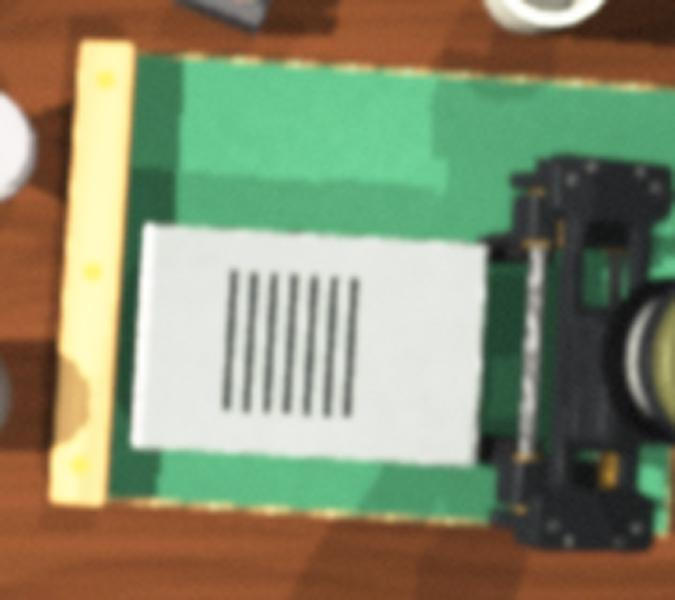

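It's square now (gaps 12.1 and 11.5 mm). I'll push the remaining distance and creep at contact.

{"method": "send_rows", "body": {"moves": [0.0018,0,0.0008,0,0,0,0.0036,0,0.0016,0,0,0,0.0054,0,0.0025,0,0,0,0.0072,0,0.0033,0,0,0,0.009,0,0.0042,0,0,0]}}

```text
clock: 23.08
tool_pos: [0.4675, -0.0505, 0.0731]
eef_rot: [0.718, 0.661, 0.16, -0.148]
contact_force: [-1.1, -3.1, -1.2]
opening: 0.999
```

```bash
python3 st.py ; python3 yaw.py
```

```text
t 23.08 pos [ 0.4675 -0.0505  0.0731] tilt 25.2 F [-1.1 -3.1 -1.2] op 1.0
q [ 0.63  0.98 -0.58  2.09  0.17  0.25  0.  ]
[ 280  229   94   65 5350]
end edge slope(deg) -4.1694479571606 y@x=.47 0.13976787326000964 sides (deg) -4.657613978518094 -4.550559948048319 x sides 0.5275571226869767 0.41841777711492883
bar slope -4.868521218553186 y@.47 0.1423075673729582 106
gap mm at side x [np.float64(3.2), np.float64(1.8)]
```

Small steps until the force rises.

{"method": "send_rows", "body": {"moves": [0.0005,0,0.0002,0,0,0,0.001,0,0.0004,0,0,0,0.0014,0,0.0006,0,0,0,0.0018,0,0.0008,0,0,0,0.0018,0,0.0008,0,0,0]}}

```text
clock: 23.55
tool_pos: [0.4676, -0.0483, 0.0732]
eef_rot: [0.718, 0.661, 0.16, -0.148]
contact_force: [-0.1, -3.6, -0.9]
opening: 1.0
```

{"method": "send_rows", "body": {"moves": [0.0004,0,0.0002,0,0,0,0.0008,0,0.0003,0,0,0,0.001,0,0.0004,0,0,0,0.001,0,0.0004,0,0,0,0.001,0,0.0004,0,0,0]}}

```text
clock: 23.97
tool_pos: [0.4675, -0.0481, 0.073]
eef_rot: [0.718, 0.661, 0.159, -0.147]
contact_force: [-0.7, -6.5, -0.2]
opening: 0.999
```

```bash
python3 st.py ; python3 yaw.py
```

```text
t 23.97 pos [ 0.4675 -0.0481  0.073 ] tilt 25.1 F [-0.7 -6.5 -0.2] op 1.0
q [ 0.62  0.98 -0.58  2.09  0.17  0.24 -0.  ]
[ 278  229   94   65 5357]
end edge slope(deg) -4.207457771138167 y@x=.47 0.14204358046155957 sides (deg) -5.085958664740081 -4.133747462764738 x sides 0.5277423919033418 0.4185192149079219
bar slope -5.846761351325713 y@.47 0.14431108860961678 92
gap mm at side x [np.float64(3.8), np.float64(0.6)]
```

{"method": "send_rows", "body": {"moves": [0.0004,0,0.0002,0,0,0,0.0008,0,0.0003,0,0,0,0.0012,0,0.0005,0,0,0,0.0016,0,0.0007,0,0,0,0.0016,0,0.0007,0,0,0]}}

```text
clock: 24.43
tool_pos: [0.4675, -0.0479, 0.0729]
eef_rot: [0.719, 0.661, 0.159, -0.147]
contact_force: [-1.1, -8.7, 1.5]
opening: 1.0
```

```bash
python3 st.py
```

```text
t 24.43 pos [ 0.4675 -0.0479  0.0729] tilt 25.0 F [-1.1 -8.7  1.5] op 1.0
q [ 0.62  0.98 -0.58  2.09  0.17  0.24 -0.  ]
```

Firm against the stop: 8.7 N with no motion. I'll retreat straight back, then up, and check.

{"method": "send_rows", "body": {"moves": [-0.004,0,-0.002,0,0,0,-0.01,0,-0.005,0,0,0,-0.018,0,-0.009,0,0,0,-0.027,0,-0.013,0,0,0,-0.036,0,-0.017,0,0,0]}}

```text
clock: 24.85
tool_pos: [0.4641, -0.0882, 0.0732]
eef_rot: [0.719, 0.661, 0.159, -0.147]
contact_force: [-0.0, 0.3, 0.0]
opening: 1.005
```

{"method": "send_rows", "body": {"moves": [-0.02,0,-0.02,0,0,0,-0.04,0,-0.045,0,0,0,-0.06,0,-0.07,0,0,0,-0.08,0,-0.09,0,0,0,-0.1,0,-0.11,0,0,0]}}

```text
clock: 25.27
tool_pos: [0.452, -0.2273, 0.1314]
eef_rot: [0.719, 0.66, 0.159, -0.147]
contact_force: [0.2, -0.1, 0.2]
opening: 1.001
```

```bash
python3 st.py; python3 yaw.py
python3 - <<'E'
from plant import imaging
from h import *
p=imaging.snapshot("scene");T=imaging.snapshot("top");X=cloud(T)
x=X.reshape(-1,3);k=(x[:,2]>.083)&(x[:,2]<.099)&(x[:,0]>.40)&(x[:,0]<.54)&(x[:,1]>-.06)&(x[:,1]<.17)
q=x[k]; print("box",cv2.minAreaRect((q[:,:2]*1000).astype(np.float32)));A=np.c_[q[:,:2],np.ones(len(q))];c=np.linalg.lstsq(A,q[:,2],rcond=None)[0];print("top plane slopes",c, "mean z",q[:,2].mean())
for n,w in (("jar",.095),("transformer",.05),("spool",.056),("cup",.085)):
    d=imaging.silhouettes(n,T)
    if d: P=X[d[0]["pixels"]];P=P[P[:,2]>w-.01];print(n,P.min(0),P.max(0))
cv2.imwrite("pics/f.png",np.hstack([cv2.resize(p["image"][180:380,180:420,::-1],(400,333)),cv2.resize(T["image"][140:320,220:436,::-1],(400,333))]))
E
```

```text
t 25.27 pos [ 0.452  -0.2273  0.1314] tilt 25.0 F [ 0.2 -0.1  0.2] op 1.0
q [ 0.98  0.93 -0.68  1.85  0.21  0.68  0.22]
[ 278  229   95   64 5360]
end edge slope(deg) -4.328717540236971 y@x=.47 0.1420419104773003 sides (deg) -4.519222694300329 -4.224303302920268 x sides 0.5278628668542433 0.41842956373042733
bar slope -5.739592628516404 y@.47 0.14418476264811775 94
gap mm at side x [np.float64(3.4), np.float64(0.7)]
box ((470.8453063964844, 56.499237060546875), (170.7631072998047, 110.96424865722656), 85.85147094726562)
top plane slopes [-0.0013  0.0022  0.0894] mean z 0.0889260607947023
transformer [0.6372 0.0488 0.0402] [0.6972 0.1079 0.054 ]
spool [0.5493 0.1841 0.0467] [0.6035 0.2385 0.0612]
cup [ 0.6296 -0.1144  0.075 ] [ 0.6913 -0.053   0.0877]
```

View pics/f.png

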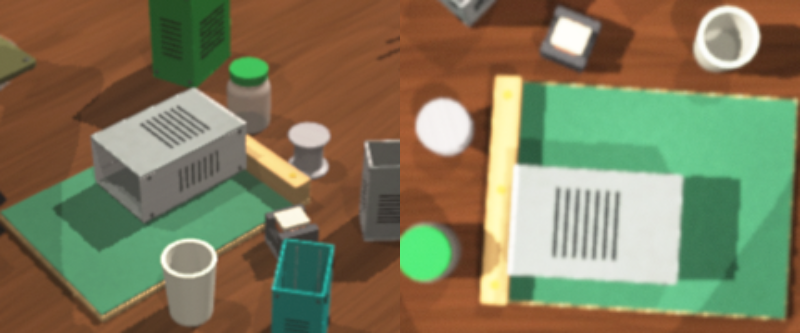

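```bash
python3 -c "
from plant import r
print(r.finish_job())"
```

```text
the job is handed in; nothing more can be done
None
```

The case is lying on its rubber feet with its closed end against the stop and its mouth facing away. The job was handed in at about 25 s of the 64 s allowed, and the hand-in gave no verdict.

**What I did:** I straddled the stop-side wall loosely with the open fingertips and tipped the case about its foot edge. The inner finger carried it past the balance point and set it down slowly. I then pushed it about 100 mm back with a fingertip on each side-wall end, stopping at about 9 N with no further movement.

**Last checks:**
- **Lying flat:** the top face is level (slope about 0.002 rad) at about 89 mm. That matches the 91 mm expected, within calibration.
- **Against the stop:** the closed end measures within 1 mm of the bar face, going by the bar edge measured before the case covered it.
- **Square:** about 0.007 rad off the bar. The case is about 33 mm off the bar's middle along its length.
- **Robot:** clear of everything, reading about zero force.
- **Bystanders:** the transformer, spool and cup measured within the measurement scatter (about 4 mm) of where they started. The network missed the jar in the last picture, but it looks unmoved there.

**What went wrong or disagreed:** midway through the push the near finger slipped inside the mouth and the case turned about 3.5° too far. I moved the fingers 5 mm and squared it again. In the final check, the automatic bar-edge fit gave gaps of 0.7 and 3.4 mm; I discounted these because the case hides part of the bar edge.

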